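Push rock cores out of their sample sleeves

ROBOT

A 7-joint arm with a two-finger parallel gripper is mounted at the origin on the work surface. World frame = base frame: x ahead of the robot, y to its left, z up, the work surface at z = 0. Lengths are in m, angles in rad, forces in N, time in s.
With the tool pointing down it reaches from about 0.425 to 0.925 m from the base axis. Payload 6.8 kg.
Tool frame: the origin (TCP) lies midway between the tips of the shut fingers; the grasp point (between the pads) lies 19 mm behind it (bot.hold_point_z is the distance from the TCP to the grasp point, in m); z points along the fingers, y is the direction in which the jaws open and shut (so a half turn about z gives the same grasp; the last joint's range is limited). The gripper opens to 88 mm and grips with 3 to 60 N. Pads are 20 mm wide; open, the fingers measure 115 mm over their backs; the gripper's body (75 mm by 178 mm) begins 61 mm behind the grasp point.
Start: joints at [1.194, 0.477, 0.022, 1.555, -0.011, 1.109, -0.083], TCP at [0.179, -0.651, 0.223] pointing down, gripper open.
Joint ranges: [-2.96, 2.96], [-0.34, 2.1], [-1.41, 1.46], [0.24, 2.44], [-1.37, 4.51], [0.17, 1.92], [-2.96, 2.96]. Speed limits (rad/s): [2.39, 2.39, 3.14, 3.14, 3.14, 3.14, 3.14].

INTERFACE

Orientations are given as a unit quaternion [x, y, z, w].
In Python, from bench import bot gives the robot as it stands.
- The arm moves only by the tool send_rows, never from a script. Its argument "commands" is a list of rows, each an object with "translation": the shift along the tool's x, y, z as a fraction of full scale, a list of three; "roll": the turn about the tool's z as a fraction of full scale; "fingers": the opening, from 0 (shut) to 1 (fully open). In form: [{"translation": [tx, ty, tz], "roll": roll, "fingers": fingers}, ...]. A call has exactly 10 rows; each row is the pose to reach, as a shift and turn from the pose commanded when the call began, along the tool's axes at that moment, turning the shorter way round; what a row does not reach only later rows make up. Full scale, the value 1, is 0.3 m for a shift and 180 degrees for a turn. A row lasts 1/12 s, in which the tool goes at most 41.7 mm and 7.16 degrees, less where a joint would pass 70% of its speed; a pose out of reach is approached as far as the arm can. A call with a number of a shift or a turn outside -1 to 1 is refused whole. A call with a gripper value outside its range is refused whole. The fingers move at their own pace and stop on an object; "newtons" is the grip in N (left out, the last holds). Time passes only in rows, so rows that repeat a pose let the fingers close, or fill a call up. It gives the time, the measured TCP pose, the force and the opening at its end, in the units of the state.
- bot.read_state(): the state, without advancing time (a new reading comes with each control period).
- bot.snapshot(name): name is "side" or "top" or "wrist"; returns a dict with "frame" (400x640x3 uint8, blue, green, red), "intrinsics" (3x3 intrinsics, pixels), "origin" and "orientation" of the camera in the world; the wrist camera has in their place "mount" (4x4, takes a point from camera to tool coordinates, whose origin is the TCP and whose axes are the flange's). Camera axes: x right, y down, z forward; pixel columns grow to the right and rows downward; lengths in m; the calibration is good to about 2 mm. A picture is of the moment at which its call begins: read the wrist's pose just before it. There is no depth.
- bot.job_done(): hands the job in, once; it reports no verdict.
Trained networks look in the newest picture that a camera, given by its name, has taken for a name from the list of things; names that differ only in an ending like _2 or _b are one class to them, and where a whole thing is asked for, a point or a joint stands for the part that bears it (a point fixed in the world has none). Each returns a list of dicts, best first, with "conf" (0 to 1); they miss things now and then, are a little off and sometimes report something else, mostly with a low value. They report only what shows in the picture. A call takes as long as a camera call. They do not tell look-alikes from the thing itself.
- bot.trace(label, camera): "pixels" (400x640 bool, what is visible of it) and "extent" ([centre column, centre row, width, height] in pixels, round what is visible of it).
- bot.spot_point(label, camera): "centre" ([column, row] in pixels: a listed point, or the origin of a listed thing).
The state is a dict: "time": time; "joints": joint angles; "joint_vel": joint speeds; "effort": joint torques, N m; "eef_pos": TCP position; "orientation": TCP orientation; "force": force on the tool from outside, world axes, zero at the start; "moment": the same for the moment, N m; "width": finger opening in m.
Only numpy, scipy, OpenCV 4.12 (cv2) and the standard library are available. Lean on these libraries where they do the work, as an engineer would, in place of code of your own. Each camera call takes 0.05 s, during which the arm holds its last target. There are 200 camera calls.

TASK

Stand every steel sample sleeve upright in a ring of the extruding stand, one sleeve to a ring, and drive the tight rock core out of each with the push rod from above, so that it drops into the tray under the deck. Finish with the empty sleeves standing fully down in their rings and the push rod stood fully home in its holder. Do not touch any core with the gripper, leave a core that already stands bare on the bench, and leave the amber bottle beside the stand, the steel cup and the brush where they are.

Things in the scene. Friction and masses are not known exactly. Their poses are not given: they have to be found in the camera images.
- stand: extruding stand, fixed: aluminium deck plate 120 (x) by 380 (y) mm on four thin legs, deck top 85 mm and deck underside 75 mm above the bench. Four dark locating rings stand on the deck in a row along y, 94 mm apart: inside diameter 81 mm, outside 90 mm, 22 mm high; inside each a 37 mm hole goes through the deck. Origin: centre of the underside, on the bench; z up
- tray (a point): centre of the white catch tray's floor under the deck, 4 mm above the bench: same outline as the deck, walls 24 mm high, three dividers make one bay under each ring; x, y, z parallel to the stand's
- ring1 (a point): centre of ring 1 of the stand, on the deck's top surface, where the underside of a seated sleeve rests; z up, axes parallel to the stand's (at y = -141 mm of the stand)
- ring2 (a point): centre of ring 2 of the stand, on the deck's top surface, where the underside of a seated sleeve rests; z up, axes parallel to the stand's (at y = -47 mm of the stand)
- ring3 (a point): centre of ring 3 of the stand, on the deck's top surface, where the underside of a seated sleeve rests; z up, axes parallel to the stand's (at y = 47 mm of the stand)
- ring4 (a point): centre of ring 4 of the stand, on the deck's top surface, where the underside of a seated sleeve rests; z up, axes parallel to the stand's (at y = 141 mm of the stand)
- holder_mouth (a point): centre of the mouth of the rod holder's bore, on top of the fixed grey holder block (80 x 80 mm, 70 mm high, on a base 100 mm square); bore 29 mm across with a chamfered mouth, 62 mm deep, vertical
- rod_grip (a point): push rod (0.3 kg, standing in its holder at the start): middle of its black cylindrical hand grip, on the axis, 150 mm above the rod's foot. From the flat foot upward: steel shaft 25 mm diameter for 112 mm, a stop flange 44 mm diameter and 6 mm thick, then the grip, 28 mm diameter, from 118 to 180 mm (top). z points from the foot to the grip
- rod_tip (a point): centre of the foot (the pushing end) of the push rod; z points up the rod; 62 mm below the holder's mouth when the rod is fully home
- sleeve1_mid (a point): steel sample sleeve 1 (may be absent; all alike): a tube 54 mm outside diameter with a foot flange 76 mm across and 12 mm thick, 31 mm bore, 70 mm tall, 0.45 kg, standing on the bench with a core inside; this point is on its axis, half-way up (35 mm above its underside); z along the axis, up. Keep this end up: the sprung brass catch that grips the core is in the bore near the underside
- sleeve2_mid (a point): steel sample sleeve 2 (may be absent; all alike): a tube 54 mm outside diameter with a foot flange 76 mm across and 12 mm thick, 31 mm bore, 70 mm tall, 0.45 kg, standing on the bench with a core inside; this point is on its axis, half-way up (35 mm above its underside); z along the axis, up. Keep this end up: the sprung brass catch that grips the core is in the bore near the underside
- sleeve3_mid (a point): steel sample sleeve 3 (may be absent; all alike): a tube 54 mm outside diameter with a foot flange 76 mm across and 12 mm thick, 31 mm bore, 70 mm tall, 0.45 kg, standing on the bench with a core inside; this point is on its axis, half-way up (35 mm above its underside); z along the axis, up. Keep this end up: the sprung brass catch that grips the core is in the bore near the underside
- sleeve4_mid (a point): steel sample sleeve 4 (may be absent; all alike): a tube 54 mm outside diameter with a foot flange 76 mm across and 12 mm thick, 31 mm bore, 70 mm tall, 0.45 kg, standing on the bench with a core inside; this point is on its axis, half-way up (35 mm above its underside); z along the axis, up. Keep this end up: the sprung brass catch that grips the core is in the bore near the underside
- core1_mid (a point): rock core inside sleeve 1 : grey cylinder 29 mm diameter, 50 mm long, 85 g; this point is its centre. At the start its lower face is flush with the sleeve's underside, its top 20 mm below the sleeve's top. A catch in the bore, 20 mm above the underside, holds it until pushed with 5 to 12 N; it falls free once its top is past the catch. If sleeve 1 is absent this core stands bare on the bench: leave it alone
- core2_mid (a point): rock core inside sleeve 2 : grey cylinder 29 mm diameter, 50 mm long, 85 g; this point is its centre. At the start its lower face is flush with the sleeve's underside, its top 20 mm below the sleeve's top. A catch in the bore, 20 mm above the underside, holds it until pushed with 5 to 12 N; it falls free once its top is past the catch. If sleeve 2 is absent this core stands bare on the bench: leave it alone
- core3_mid (a point): rock core inside sleeve 3 : grey cylinder 29 mm diameter, 50 mm long, 85 g; this point is its centre. At the start its lower face is flush with the sleeve's underside, its top 20 mm below the sleeve's top. A catch in the bore, 20 mm above the underside, holds it until pushed with 5 to 12 N; it falls free once its top is past the catch. If sleeve 3 is absent this core stands bare on the bench: leave it alone
- core4_mid (a point): rock core inside sleeve 4 : grey cylinder 29 mm diameter, 50 mm long, 85 g; this point is its centre. At the start its lower face is flush with the sleeve's underside, its top 20 mm below the sleeve's top. A catch in the bore, 20 mm above the underside, holds it until pushed with 5 to 12 N; it falls free once its top is past the catch. If sleeve 4 is absent this core stands bare on the bench: leave it alone
- amber: bystander, leave alone: amber glass bottle standing between the robot and the stand, 68 mm diameter, 160 mm tall; origin at the centre of its underside
- cup: bystander, leave alone: open steel cup, 68 mm across, 70 mm tall; origin at the centre of its underside
- brush: bystander, leave alone: small cleaning brush lying on the bench; origin at the centre of its underside
There are look-alikes about, which are no part of the job. What is shaped like the part that bears sleeve4_mid but blue or purple is not meant.

How it is judged:
On the way:
1. the core of every sleeve present has been driven out and lies in the catch tray under its sleeve, which stands on the stand (z of core1_mid in the frame of sleeve1_mid below -0.078 m and horizontal distance between core1_mid and sleeve1_mid below 0.085 m and height (world z) of each of sleeve1_mid, sleeve2_mid, sleeve3_mid, sleeve4_mid above 0.115 m and z of core2_mid in the frame of sleeve2_mid below -0.078 m and horizontal distance between core2_mid and sleeve2_mid below 0.085 m and z of core3_mid in the frame of sleeve3_mid below -0.078 m and horizontal distance between core3_mid and sleeve3_mid below 0.085 m and z of core4_mid in the frame of sleeve4_mid below -0.078 m and horizontal distance between core4_mid and sleeve4_mid below 0.085 m), for 0.2 s.
At the end, for the whole second after the job is handed in: Every sleeve present stands upright (within 3.5 degrees) in a ring of the stand, within 6 mm of its centre and down on the deck (within 3 mm); the core of each lies in the catch tray below it; the push rod stands upright in its holder, its foot at least 55 mm below the mouth; all at rest (all of step 1 and angle between each of sleeve1_mid, sleeve2_mid, sleeve3_mid, sleeve4_mid's own z axis and vertical below 0.06 rad and ((horizontal distance between sleeve1_mid and ring1 below 0.006 m and z of sleeve1_mid in the frame of ring1 between 0.032 and 0.038 m) or (horizontal distance between sleeve1_mid and ring2 below 0.006 m and z of sleeve1_mid in the frame of ring2 between 0.032 and 0.038 m) or (horizontal distance between sleeve1_mid and ring3 below 0.006 m and z of sleeve1_mid in the frame of ring3 between 0.032 and 0.038 m) or (horizontal distance between sleeve1_mid and ring4 below 0.006 m and z of sleeve1_mid in the frame of ring4 between 0.032 and 0.038 m)) and ((horizontal distance between sleeve2_mid and ring1 below 0.006 m and z of sleeve2_mid in the frame of ring1 between 0.032 and 0.038 m) or (horizontal distance between sleeve2_mid and ring2 below 0.006 m and z of sleeve2_mid in the frame of ring2 between 0.032 and 0.038 m) or (horizontal distance between sleeve2_mid and ring3 below 0.006 m and z of sleeve2_mid in the frame of ring3 between 0.032 and 0.038 m) or (horizontal distance between sleeve2_mid and ring4 below 0.006 m and z of sleeve2_mid in the frame of ring4 between 0.032 and 0.038 m)) and ((horizontal distance between sleeve3_mid and ring1 below 0.006 m and z of sleeve3_mid in the frame of ring1 between 0.032 and 0.038 m) or (horizontal distance between sleeve3_mid and ring2 below 0.006 m and z of sleeve3_mid in the frame of ring2 between 0.032 and 0.038 m) or (horizontal distance between sleeve3_mid and ring3 below 0.006 m and z of sleeve3_mid in the frame of ring3 between 0.032 and 0.038 m) or (horizontal distance between sleeve3_mid and ring4 below 0.006 m and z of sleeve3_mid in the frame of ring4 between 0.032 and 0.038 m)) and ((horizontal distance between sleeve4_mid and ring1 below 0.006 m and z of sleeve4_mid in the frame of ring1 between 0.032 and 0.038 m) or (horizontal distance between sleeve4_mid and ring2 below 0.006 m and z of sleeve4_mid in the frame of ring2 between 0.032 and 0.038 m) or (horizontal distance between sleeve4_mid and ring3 below 0.006 m and z of sleeve4_mid in the frame of ring3 between 0.032 and 0.038 m) or (horizontal distance between sleeve4_mid and ring4 below 0.006 m and z of sleeve4_mid in the frame of ring4 between 0.032 and 0.038 m)) and angle between rod_tip's own z axis and vertical below 0.08 rad and horizontal distance between rod_tip and holder_mouth below 0.006 m and z of rod_tip in the frame of holder_mouth below -0.055 m and linear speed of each of sleeve1, sleeve2, sleeve3, sleeve4, rod below 0.02 m/s); the robot touches nothing.
It fails at once if the gripper touches a core (contact force between the fingers and core1 above 1 N or contact force between the fingers and core2 above 1 N or contact force between the fingers and core3 above 1 N or contact force between the fingers and core4 above 1 N).
It fails at once if the amber bottle beside the stand, the steel cup or the brush is moved by more than 30 mm (distance of any of amber, cup, brush from where it was at the start of the episode above 0.03 m).
Of sleeve1, sleeve2, sleeve3, sleeve4 only 3 to 4 are there at a start; the rules pass over those that are not, and their reading is None.
At some moment in a run one of sleeve1, sleeve2, sleeve3, sleeve4 may be knocked a few centimetres aside while the robot is not near it.
It also fails if it takes over 210 s, if anything falls off the work surface, if the arm or the gripper's body presses on something with over 40 N, if the wrist force passes 120 N, or if a joint passes its speed limit or range.

## Working session

There is one attempt and no reset: what is moved stays moved. The work goes in short steps, Python scripts to look and compute and a tool call to move; the robot and the scene stay as the last step left them, time stands still between calls to the robot, and variables do not carry over. Pictures are saved under pics/ and viewed, about 12 in all and at most 16, crops included, and the job is handed in when it is done.

Besides the shell and the picture viewer there is one more tool, called after "Emit:" as name(argument=value, ...) on one line, values as JSON. send_rows: Moves the arm, as the interface text tells. Shift numbers are shares of 0.3 m and turn numbers shares of 180 degrees, none past 1 either way. Its arguments: {"type":"object","properties":{"commands":{"type":"array"},"newtons":{"type":"number"}},"required":["commands"]}

```bash
ls; mkdir -p pics
cat > h.py <<'E'
import numpy as np, cv2
from bench import bot
from scipy.spatial.transform import Rotation as R
def snap(n):
    st=bot.read_state(); s=bot.snapshot(n); K=np.array(s["intrinsics"])
    if n=="wrist":
        M=np.array(s["mount"]); T=np.eye(4); T[:3,:3]=R.from_quat(st["orientation"]).as_matrix(); T[:3,3]=st["eef_pos"]; T=T@M
        o,A=T[:3,3],T[:3,:3]
    else:
        o=np.array(s["origin"]); q=np.array(s["orientation"]); A=R.from_quat(q).as_matrix() if q.size==4 else q
    return s["frame"],K,o,A
def ray(c,px,z):
    f,K,o,A=c; d=A@np.linalg.solve(K,[px[0],px[1],1]); return o+d*(z-o[2])/d[2]
def proj(c,p):
    f,K,o,A=c; v=K@(A.T@(np.array(p)-o)); return v[:2]/v[2]
E
python3 - <<'E'
from h import *
print(bot.read_state(), bot.hold_point_z)
Z={"ring1":.085,"rod_grip":.158,"rod_tip":.008,"holder_mouth":.07,"sleeve1_mid":.035,"core1_mid":.025,"amber":0,"cup":0,"brush":0,"stand":0}
for n in ("top","side"):
    c=snap(n); cv2.imwrite(f"pics/{n}0.png",c[0]); print(n,c[2].round(3))
    for k,z in Z.items():
        for d in bot.spot_point(k,n): print(k,round(d["conf"],2),np.round(d["centre"],1),ray(c,d["centre"],z).round(4))
E
```

```text
pics
{'time': 0.0, 'joints': array([ 1.19392773,  0.47776328,  0.02235848,  1.55644885, -0.01150147,
        1.10927711, -0.08308579]), 'joint_vel': array([ 1.56925894e-03, -1.27830404e-03,  6.88446440e-04,  6.82999641e-06,
        7.59285620e-04,  1.10153167e-03, -1.23523802e-03]), 'effort': array([ 7.67450274e-05, -5.82855856e+01,  1.53491646e+00, -2.72617328e+01,
       -5.43019641e-02,  1.69100793e-02,  1.19032957e-04]), 'eef_pos': array([ 0.17905853, -0.65019829,  0.22170787]), 'orientation': array([ 9.90982383e-01,  1.33989312e-01, -1.86161279e-04, -8.64258858e-04]), 'force': array([0.98212853, 0.73933061, 0.55107637]), 'moment': array([-0.05088317,  0.00691029, -0.0462573 ]), 'width': 0.08775881061063387} 0.0187
top [ 0.207 -0.049  1.659]
ring1 0.87 [267.  189.7] [0.5752 0.1073 0.085 ]
ring1 0.81 [323.6 189.4] [ 0.572  -0.0827  0.085 ]
ring1 0.67 [241.7 187.3] [0.5853 0.1922 0.085 ]
ring1 0.56 [300.2 186.5] [ 0.5838 -0.0043  0.085 ]
rod_grip 0.23 [298.6 185.6] [ 0.5694 -0.0013  0.158 ]
rod_tip 0.55 [323.1 243.9] [ 0.3977 -0.0778  0.008 ]
holder_mouth 0.82 [185.9 220.3] [0.4796
[... 409 characters left out ...]
.71 [336.1 224. ] [ 0.5782 -0.0892  0.085 ]
ring1 0.66 [329. 176.] [0.5765 0.1015 0.085 ]
ring1 0.59 [333.  199.6] [0.5788 0.0027 0.085 ]
rod_grip 0.88 [288.8 107.5] [0.4722 0.3593 0.158 ]
rod_grip 0.58 [287.1 341.6] [ 0.4452 -0.4563  0.158 ]
holder_mouth 0.84 [290.4 130.7] [0.4709 0.3557 0.07  ]
sleeve1_mid 0.85 [288.8 340.7] [ 0.4414 -0.3858  0.035 ]
core1_mid 0.4 [288.7 341.3] [ 0.4406 -0.3816  0.025 ]
amber 0.88 [261.2 200.6] [0.3696 0.107  0.    ]
cup 0.93 [269.4 248.3] [ 0.3944 -0.0828  0.    ]
cup 0.46 [289.7 103.2] [0.4718 0.6277 0.    ]
brush 0.88 [414.7 289. ] [ 0.7611 -0.2536  0.    ]
stand 0.6 [333.3 207.5] [0.5839 0.0552 0.    ]
stand 0.53 [289.1 343.8] [ 0.4399 -0.3741  0.    ]
```

View pics/top0.png

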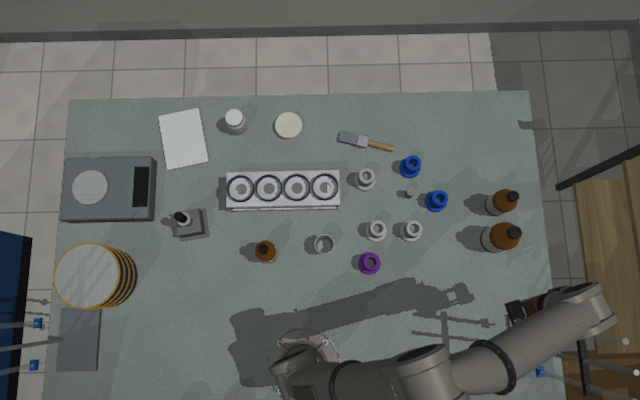

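View pics/side0.png

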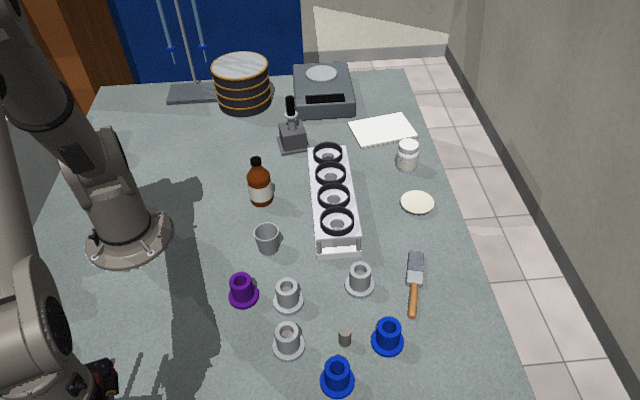

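Three grey sleeves show in the top view at about (366,179), (376,230) and (412,230). The blue and purple ones are look-alikes. A bare core stands at (410,192), and the rod is in its holder at (183,218). I'm moving over the sleeves for a close view.

Emit:
send_rows(commands=[{"translation": [0.543, -0.715, -0.433], "roll": 0.0855, "fingers": 1}, {"translation": [0.543, -0.715, -0.433], "roll": 0.0855, "fingers": 1}, {"translation": [0.543, -0.715, -0.433], "roll": 0.0855, "fingers": 1}, {"translation": [0.543, -0.715, -0.433], "roll": 0.0855, "fingers": 1}, {"translation": [0.543, -0.715, -0.433], "roll": 0.0855, "fingers": 1}, {"translation": [0.543, -0.715, -0.433], "roll": 0.0855, "fingers": 1}, {"translation": [0.543, -0.715, -0.433], "roll": 0.0855, "fingers": 1}, {"translation": [0.543, -0.715, -0.433], "roll": 0.0855, "fingers": 1}, {"translation": [0.543, -0.715, -0.433], "roll": 0.0855, "fingers": 1}, {"translation": [0.543, -0.715, -0.433], "roll": 0.0855, "fingers": 1}])

```text
time: 1.93
eef_pos: [0.279, -0.4012, 0.3527]
orientation: [1.0, 0.0, 0.0, 0.001]
force: [0.4, -0.1, -1.2]
width: 0.0877
```

Emit:
send_rows(commands=[{"translation": [0.6, -0.333, 0], "roll": 0, "fingers": 1}, {"translation": [0.6, -0.333, 0], "roll": 0, "fingers": 1}, {"translation": [0.6, -0.333, 0], "roll": 0, "fingers": 1}, {"translation": [0.6, -0.333, 0], "roll": 0, "fingers": 1}, {"translation": [0.6, -0.333, 0], "roll": 0, "fingers": 1}, {"translation": [0.6, -0.333, 0], "roll": 0, "fingers": 1}, {"translation": [0.6, -0.333, 0], "roll": 0, "fingers": 1}, {"translation": [0.6, -0.333, 0], "roll": 0, "fingers": 1}, {"translation": [0.6, -0.333, 0], "roll": 0, "fingers": 1}, {"translation": [0.6, -0.333, 0], "roll": 0, "fingers": 1}])

```text
time: 2.77
eef_pos: [0.4578, -0.3027, 0.3523]
orientation: [1.0, -0.002, -0.0, 0.0]
force: [0.4, -0.4, -0.2]
width: 0.0879
```

```bash
cat >> h.py <<'E'
def sleeves(c,n):
    """grey sleeves found by the network, mid point on z=.035 plane"""
    for k,z in (("sleeve1_mid",.035),("core1_mid",.025)):
        for d in bot.spot_point(k,n): print(k,round(d["conf"],2),np.round(d["centre"],1),ray(c,d["centre"],z).round(4))
    for d in bot.trace("sleeve1_mid",n):
        m=d["pixels"]; print("trace",round(d["conf"],2),np.round(d["extent"],0),"bgr",c[0][m].mean(0).round(0))
E
python3 - <<'E'
from h import *
s=bot.read_state(); print(s["time"],s["eef_pos"].round(4),s["orientation"].round(4),s["joints"].round(2))
c=snap("wrist"); cv2.imwrite("pics/w1.png",c[0]); print(c[2],c[3].round(3),c[1])
sleeves(c,"wrist")
E
```

```text
2.7667 [ 0.4578 -0.3027  0.3523] [ 1.0e+00 -1.8e-03 -4.0e-04  2.0e-04] [ 0.64  0.18 -0.2   1.67  0.04  1.29 -1.14]
[ 0.53098038 -0.3025761   0.51516283] [[-0.003 -0.963 -0.27 ]
 [-1.     0.003  0.001]
 [-0.     0.27  -0.963]] [[345.70376524   0.         323.19469153]
 [  0.         345.70376524 197.37205204]
 [  0.           0.           1.        ]]
sleeve1_mid 0.71 [374.9 166.1] [ 0.442  -0.3748  0.035 ]
sleeve1_mid 0.45 [63.1 64.8] [0.5769 0.0364 0.035 ]
core1_mid 0.73 [375.5 167.9] [ 0.4375 -0.3773  0.025 ]
core1_mid 0.7 [293.1 169.8] [ 0.4351 -0.2587  0.025 ]
trace 0.76 [377. 167.  49.  56.] bgr [187. 187. 186.]
```

View pics/w1.png

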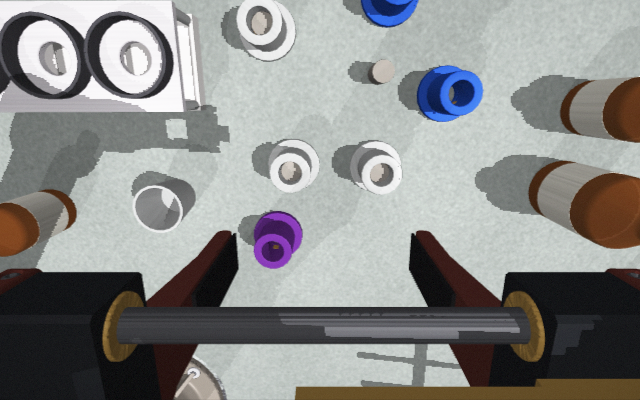

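Two white sleeves sit at about (292,170) and (380,170), the third at (263,25), and the bare core at (382,70). Next I'll view the stand and fit the circles by edges.

```bash
cat >> h.py <<'E'
from scipy.optimize import minimize
TH=np.linspace(0,2*np.pi,180,endpoint=False)
def circ(x,y,z,r): return np.c_[x+r*np.cos(TH),y+r*np.sin(TH),np.full(TH.size,z)]
def projm(c,P):
    f,K,o,A=c; v=(P-o)@A@K.T; return v[:,:2]/v[:,2:]
def dt(c,lo=40,hi=120):
    e=cv2.Canny(cv2.GaussianBlur(cv2.cvtColor(c[0],cv2.COLOR_BGR2GRAY),(3,3),0),lo,hi); return np.minimum(cv2.distanceTransform(255-e,cv2.DIST_L2,5),6)
def cost(c,D,P):
    u=projm(c,P).astype(np.float32); return cv2.remap(D,u[:,:1],u[:,1:],cv2.INTER_LINEAR,borderValue=6).mean()
def fit(c,model,p0,span=(.02,.02),D=None):
    """coarse grid then Nelder-Mead"""
    D=dt(c) if D is None else D; g=lambda p:cost(c,D,model(p))
    G=[np.add(p0,np.array(d)) for d in np.stack(np.meshgrid(*[np.linspace(-s,s,13 if len(span)<3 else 9) for s in span]),-1).reshape(-1,len(span))]
    b=sorted(G,key=g)[:4]
    r=min((minimize(g,q,method="Nelder-Mead",options=dict(initial_simplex=[q]+[q+np.eye(len(q))[i]*.003 for i in range(len(q))],xatol=1e-5)) for q in b),key=lambda r:r.fun)
    return r.x.round(4),round(r.fun,2)
def sleeve(z0=0): return lambda p:np.r_[circ(*p[:2],z0+.07,.027),circ(*p[:2],z0+.07,.0155),circ(*p[:2],z0+.012,.038)]
def rings(p):
    x,y,a=p; out=[]
    for k in (-.141,-.047,.047,.141):
        cx,cy=x-np.sin(a)*k,y+np.cos(a)*k; out+=[circ(cx,cy,.107,.045),circ(cx,cy,.107,.0405),circ(cx,cy,.085,.0185)]
    return np.concatenate(out)
E
python3 - <<'E'
from h import *
c=snap("wrist")
for p in ((.442,-.378),(.437,-.257),ray(c,(261,22),.07)[:2]): print(p,fit(c,sleeve(),p))
E
```

```text
(0.442, -0.378) (array([ 0.4371, -0.3784]), np.float64(0.64))
(0.437, -0.257) (array([ 0.4398, -0.258 ]), np.float64(0.58))
[ 0.62096734 -0.22806288] (array([ 0.6214, -0.2272]), np.float64(1.12))
```

Emit:
send_rows(commands=[{"translation": [0.14, -1, 0], "roll": 0, "fingers": 1}, {"translation": [0.14, -1, 0], "roll": 0, "fingers": 1}, {"translation": [0.14, -1, 0], "roll": 0, "fingers": 1}, {"translation": [0.14, -1, 0], "roll": 0, "fingers": 1}, {"translation": [0.14, -1, 0], "roll": 0, "fingers": 1}, {"translation": [0.14, -1, 0], "roll": 0, "fingers": 1}, {"translation": [0.14, -1, 0], "roll": 0, "fingers": 1}, {"translation": [0.14, -1, 0], "roll": 0, "fingers": 1}, {"translation": [0.14, -1, 0], "roll": 0, "fingers": 1}, {"translation": [0.14, -1, 0], "roll": 0, "fingers": 1}])

```text
time: 3.85
eef_pos: [0.5012, -0.001, 0.3526]
orientation: [1.0, 0.001, -0.0, 0.0]
force: [-0.5, -1.4, -0.5]
width: 0.0875
```

Run:
```python
from h import *
s=bot.read_state(); print(s["time"],s["eef_pos"].round(4))
c=snap("wrist"); cv2.imwrite("pics/w2.png",c[0])
for k,z in (("ring1",.085),("holder_mouth",.07),("rod_grip",.158)):
    for d in bot.spot_point(k,"wrist"): print(k,round(d["conf"],2),np.round(d["centre"],1),ray(c,d["centre"],z).round(4))
p,f=fit(c,rings,(.578,.055,.0),(.02,.02,.06)); print(p,f)
v=c[0].copy()
for u in projm(c,rings(p)): cv2.circle(v,tuple(np.round(u).astype(int)),0,(0,0,255),-1)
for q in ((.437,-.257),(.587,-.226)): 
    b,g=fit(c,sleeve(),q); print(q,b,g)
    for u in projm(c,sleeve()(b)): cv2.circle(v,tuple(np.round(u).astype(int)),0,(0,0,255),-1)
cv2.imwrite("pics/w2v.png",v)
for n in("top","side"):
    k=snap(n); print(n,fit(k,rings,p,(.01,.01,.03)))
```

```text
3.85 [ 0.5012 -0.001   0.3526]
ring1 0.95 [156.6  95.5] [0.5801 0.1987 0.085 ]
ring1 0.92 [234.5  96.2] [0.5795 0.1056 0.085 ]
ring1 0.66 [313.8  98.5] [0.577  0.0108 0.085 ]
ring1 0.64 [396.7  98. ] [ 0.5777 -0.0884  0.085 ]
holder_mouth 0.71 [ 36.  179.3] [0.474  0.3783 0.07  ]
[0.5793 0.0569 0.0009] 0.64
(0.437, -0.257) [ 0.4401 -0.2581] 0.65
(0.587, -0.226) [ 0.6162 -0.1938] 1.98
top (array([0.5896, 0.0543, 0.0506]), np.float64(2.43))
side (array([0.5799, 0.0544, 0.0032]), np.float64(0.89))
```

View pics/w2v.png

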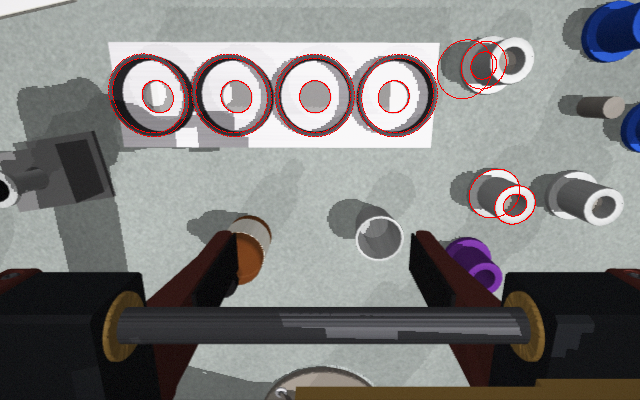

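The stand fit is good: the overlay lies on the rings, centre (0.579, 0.056), yaw about 0. Sleeve B's fit at (505,200) also lies on it. The fit of the far sleeve here slid off because of a bad seed. I'll pick B first.

Emit:
send_rows(commands=[{"translation": [-0.2, 0.855, 0.5], "roll": 0, "fingers": 1}, {"translation": [-0.2, 0.855, 0.5], "roll": 0, "fingers": 1}, {"translation": [-0.2, 0.855, 0.5], "roll": 0, "fingers": 1}, {"translation": [-0.2, 0.855, 0.5], "roll": 0, "fingers": 1}, {"translation": [-0.2, 0.855, 0.5], "roll": 0, "fingers": 1}, {"translation": [-0.2, 0.855, 0.5], "roll": 0, "fingers": 1}, {"translation": [-0.2, 0.855, 0.5], "roll": 0, "fingers": 1}, {"translation": [-0.2, 0.855, 0.5], "roll": 0, "fingers": 1}, {"translation": [-0.2, 0.855, 0.5], "roll": 0, "fingers": 1}, {"translation": [-0.2, 0.855, 0.5], "roll": 0, "fingers": 1}])

```text
time: 4.98
eef_pos: [0.4414, -0.2572, 0.2026]
orientation: [1.0, -0.001, -0.0, -0.0]
force: [1.1, 0.4, -0.5]
width: 0.0877
```

Run:
```python
from h import *
s=bot.read_state(); print(s["time"],s["eef_pos"].round(4),s["orientation"].round(4))
c=snap("wrist"); cv2.imwrite("pics/w3.png",c[0])
v=c[0].copy()
for q in ((.440,-.258),(.437,-.378),(.621,-.227)): 
    b,g=fit(c,sleeve(),q,(.012,.012)); print(q,b,g)
    for u in projm(c,sleeve()(b)): cv2.circle(v,tuple(np.round(u).astype(int)),0,(0,0,255),-1)
cv2.imwrite("pics/w3v.png",v)
```

```text
4.9833 [ 0.4414 -0.2572  0.2026] [ 1.e+00 -7.e-04 -1.e-04 -4.e-04]
(0.44, -0.258) [ 0.44   -0.2581] 0.91
(0.437, -0.378) [ 0.437  -0.3785] 0.87
(0.621, -0.227) [ 0.62   -0.2284] 5.35
```

View pics/w3v.png

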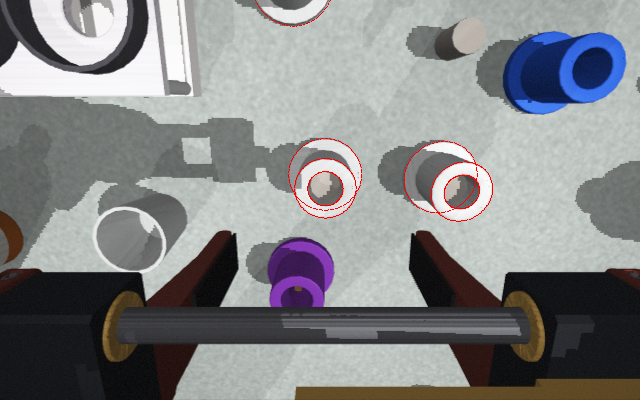

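Both near sleeves fit well, and the bottle and core are well clear. Descending to grasp.

Emit:
send_rows(commands=[{"translation": [-0.005, 0.003, 0.1], "roll": 0, "fingers": 1}, {"translation": [-0.005, 0.003, 0.2], "roll": 0, "fingers": 1}, {"translation": [-0.005, 0.003, 0.3], "roll": 0, "fingers": 1}, {"translation": [-0.005, 0.003, 0.4], "roll": 0, "fingers": 1}, {"translation": [-0.005, 0.003, 0.48], "roll": 0, "fingers": 1}, {"translation": [-0.005, 0.003, 0.53], "roll": 0, "fingers": 1}, {"translation": [-0.005, 0.003, 0.568], "roll": 0, "fingers": 1}, {"translation": [-0.005, 0.003, 0.568], "roll": 0, "fingers": 1}, {"translation": [-0.005, 0.003, 0.568], "roll": 0, "fingers": 0.5}, {"translation": [-0.005, 0.003, 0.568], "roll": 0, "fingers": 0.5}], newtons=40)

```text
time: 5.87
eef_pos: [0.4412, -0.2581, 0.0335]
orientation: [1.0, 0.001, 0.001, 0.0]
force: [0.0, -0.2, 0.1]
width: 0.0778
```

Emit:
send_rows(commands=[{"translation": [0, 0, 0], "roll": 0, "fingers": 0.5}, {"translation": [0, 0, 0], "roll": 0, "fingers": 0.5}, {"translation": [0, 0, 0], "roll": 0, "fingers": 0.5}, {"translation": [0, 0, 0], "roll": 0, "fingers": 0.5}, {"translation": [0, 0, 0], "roll": 0, "fingers": 0.5}, {"translation": [0, 0, 0], "roll": 0, "fingers": 0.5}, {"translation": [0, 0, 0], "roll": 0, "fingers": 0.5}, {"translation": [0, 0, 0], "roll": 0, "fingers": 0.5}, {"translation": [0, 0, 0], "roll": 0, "fingers": 0.5}, {"translation": [0, 0, 0], "roll": 0, "fingers": 0.5}])

```text
time: 6.7
eef_pos: [0.4402, -0.2585, 0.0328]
orientation: [1.0, 0.0, 0.0, 0.0]
force: [-1.5, -0.3, 6.6]
width: 0.0542
```

Emit:
send_rows(commands=[{"translation": [0, 0, -0.06], "roll": 0, "fingers": 0.5}, {"translation": [0, 0, -0.12], "roll": 0, "fingers": 0.5}, {"translation": [0, 0, -0.2], "roll": 0, "fingers": 0.5}, {"translation": [0, 0, -0.28], "roll": 0, "fingers": 0.5}, {"translation": [0, 0, -0.36], "roll": 0, "fingers": 0.5}, {"translation": [0, 0, -0.44], "roll": 0, "fingers": 0.5}, {"translation": [0, 0, -0.5], "roll": 0, "fingers": 0.5}, {"translation": [0, 0, -0.55], "roll": 0, "fingers": 0.5}, {"translation": [0, 0, -0.567], "roll": 0, "fingers": 0.5}, {"translation": [0, 0, -0.567], "roll": 0, "fingers": 0.5}])

```text
time: 7.53
eef_pos: [0.4399, -0.2583, 0.2027]
orientation: [1.0, 0.0, 0.0, 0.0]
force: [0.4, 0.1, -5.5]
width: 0.0547
```

Emit:
send_rows(commands=[{"translation": [0.06, -0.1, 0], "roll": 0, "fingers": 0.5}, {"translation": [0.11, -0.2, 0], "roll": 0, "fingers": 0.5}, {"translation": [0.17, -0.32, 0], "roll": 0, "fingers": 0.5}, {"translation": [0.23, -0.44, 0], "roll": 0, "fingers": 0.5}, {"translation": [0.29, -0.56, 0], "roll": 0, "fingers": 0.5}, {"translation": [0.35, -0.68, 0], "roll": 0, "fingers": 0.5}, {"translation": [0.41, -0.8, 0], "roll": 0, "fingers": 0.5}, {"translation": [0.46, -0.9, 0], "roll": 0, "fingers": 0.5}, {"translation": [0.465, -1, 0], "roll": 0, "fingers": 0.5}, {"translation": [0.465, -1, 0], "roll": 0, "fingers": 0.5}])

```text
time: 8.37
eef_pos: [0.5784, 0.051, 0.2002]
orientation: [1.0, 0.005, -0.001, -0.003]
force: [-1.2, 1.2, -4.8]
width: 0.0545
```

Emit:
send_rows(commands=[{"translation": [0, -0.08, 0], "roll": 0, "fingers": 0.5}, {"translation": [0, -0.15, 0], "roll": 0, "fingers": 0.5}, {"translation": [0, -0.205, 0], "roll": 0, "fingers": 0.5}, {"translation": [0, -0.205, 0], "roll": 0, "fingers": 0.5}, {"translation": [0, -0.205, 0], "roll": 0, "fingers": 0.5}, {"translation": [0, -0.205, 0], "roll": 0, "fingers": 0.5}, {"translation": [0, -0.205, 0], "roll": 0, "fingers": 0.5}, {"translation": [0, -0.205, 0], "roll": 0, "fingers": 0.5}, {"translation": [0, -0.205, 0], "roll": 0, "fingers": 0.5}, {"translation": [0, -0.205, 0], "roll": 0, "fingers": 0.5}])

```text
time: 9.2
eef_pos: [0.5793, 0.1027, 0.2022]
orientation: [1.0, -0.0, -0.0, 0.0]
force: [0.5, -1.2, -6.2]
width: 0.0542
```

Run:
```python
from h import *
s=bot.read_state(); print(s["time"],s["eef_pos"].round(4),s["orientation"].round(4))
c=snap("wrist"); cv2.imwrite("pics/w4.png",c[0])
def r3(p): 
    P=rings(p).reshape(4,3,-1,3); return P[[0,1,3]].reshape(-1,3)
print("rings",fit(c,r3,(.5793,.056,.001),(.008,.008,.02)))
v=c[0].copy()
z0=s["eef_pos"][2]-.032
b,g=fit(c,sleeve(z0),s["eef_pos"][:2],(.008,.008)); print("held",b,g)
for u in projm(c,np.r_[sleeve(z0)(b),rings((.5793,.056,.001))]): cv2.circle(v,tuple(np.round(u).astype(int)),0,(0,0,255),-1)
cv2.imwrite("pics/w4v.png",v)
```

```text
9.2 [0.5793 0.1027 0.2022] [ 1.e+00 -4.e-04 -0.e+00  1.e-04]
rings (array([0.5791, 0.0566, 0.0009]), np.float64(0.66))
held [0.5787 0.1032] 2.25
```

View pics/w4v.png

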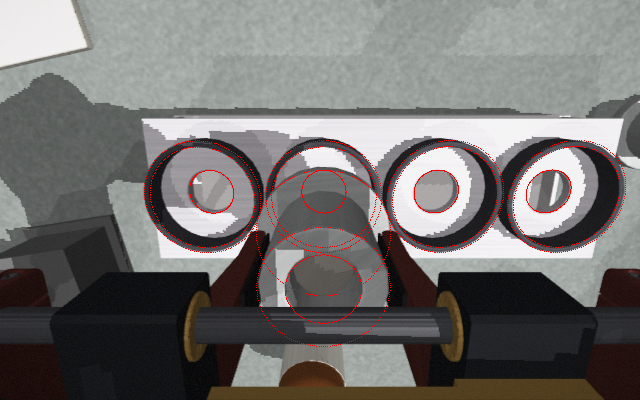

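The held sleeve is over ring 3, offset about 1 mm. Lowering and releasing.

Emit:
send_rows(commands=[{"translation": [-0.001, -0.003, 0.06], "roll": 0, "fingers": 0.5}, {"translation": [-0.001, -0.003, 0.11], "roll": 0, "fingers": 0.5}, {"translation": [-0.001, -0.003, 0.16], "roll": 0, "fingers": 0.5}, {"translation": [-0.001, -0.003, 0.2], "roll": 0, "fingers": 0.5}, {"translation": [-0.001, -0.003, 0.24], "roll": 0, "fingers": 0.5}, {"translation": [-0.001, -0.003, 0.265], "roll": 0, "fingers": 0.5}, {"translation": [-0.001, -0.003, 0.28], "roll": 0, "fingers": 0.5}, {"translation": [-0.001, -0.003, 0.28], "roll": 0, "fingers": 0.5}, {"translation": [-0.001, -0.003, 0.28], "roll": 0, "fingers": 0.5}, {"translation": [-0.001, -0.003, 0.28], "roll": 0, "fingers": 0.5}])

```text
time: 10.08
eef_pos: [0.5794, 0.1044, 0.1186]
orientation: [1.0, 0.0, 0.0, -0.0]
force: [-0.6, -0.5, -5.7]
width: 0.0543
```

Emit:
send_rows(commands=[{"translation": [0, 0, 0], "roll": 0, "fingers": 0.7}, {"translation": [0, 0, 0], "roll": 0, "fingers": 0.9}, {"translation": [0, 0, 0], "roll": 0, "fingers": 1}, {"translation": [0, 0, 0], "roll": 0, "fingers": 1}, {"translation": [0, 0, 0], "roll": 0, "fingers": 1}, {"translation": [0, 0, -0.1], "roll": 0, "fingers": 1}, {"translation": [0, 0, -0.2], "roll": 0, "fingers": 1}, {"translation": [0, 0, -0.3], "roll": 0, "fingers": 1}, {"translation": [0, 0, -0.4], "roll": 0, "fingers": 1}, {"translation": [0, 0, -0.4], "roll": 0, "fingers": 1}])

```text
time: 10.92
eef_pos: [0.5823, 0.1055, 0.2449]
orientation: [1.0, 0.0, 0.005, -0.001]
force: [1.6, 1.0, 0.5]
width: 0.088
```

Run:
```python
from h import *
s=bot.read_state(); print(s["time"],s["eef_pos"].round(4),s["orientation"].round(4))
c=snap("side"); cv2.imwrite("pics/s5.png",cv2.resize(c[0][80:,200:480],None,fx=2,fy=1.8))
print("placed",fit(c,sleeve(.085),(.579,.1036),(.006,.006)))
w=snap("wrist"); print("placed w",fit(w,lambda p:np.r_[circ(*p,.155,.027),circ(*p,.155,.0155)],(.579,.1036),(.006,.006)))
for q in ((.437,-.378),(.621,-.227)): print(q,fit(c,sleeve(),q,(.015,.015)))
```

```text
10.9167 [0.5823 0.1055 0.2449] [ 1.0e+00  1.0e-04  5.1e-03 -1.2e-03]
placed (array([0.5795, 0.1016]), np.float64(0.67))
placed w (array([0.579 , 0.1047]), np.float64(0.62))
(0.437, -0.378) (array([ 0.438 , -0.3816]), np.float64(0.37))
(0.621, -0.227) (array([ 0.6226, -0.2306]), np.float64(0.32))
```

View pics/s5.png

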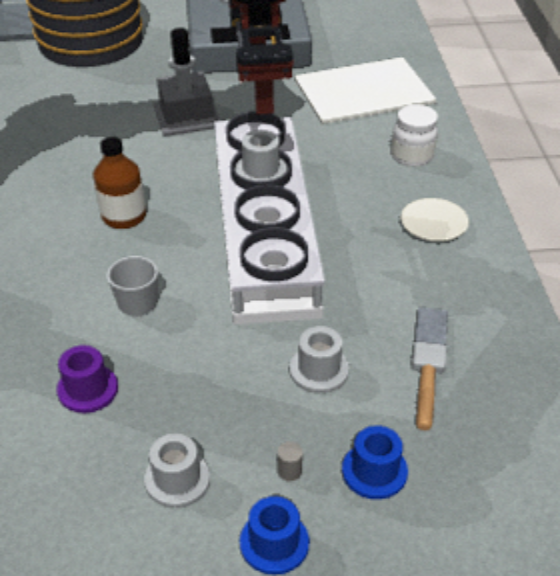

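Sleeve B is seated in ring 3, and A and C have not moved. Going for A.

Emit:
send_rows(commands=[{"translation": [-0.04, 0.1, 0], "roll": 0, "fingers": 1}, {"translation": [-0.08, 0.23, 0], "roll": 0, "fingers": 1}, {"translation": [-0.12, 0.36, 0], "roll": 0, "fingers": 1}, {"translation": [-0.16, 0.48, 0], "roll": 0, "fingers": 1}, {"translation": [-0.2, 0.6, 0], "roll": 0, "fingers": 1}, {"translation": [-0.22, 0.7, 0], "roll": 0, "fingers": 1}, {"translation": [-0.237, 0.8, 0], "roll": 0, "fingers": 1}, {"translation": [-0.237, 0.8, 0], "roll": 0, "fingers": 1}, {"translation": [-0.237, 0.8, 0], "roll": 0, "fingers": 1}, {"translation": [-0.237, 0.8, 0], "roll": 0, "fingers": 1}])

```text
time: 11.85
eef_pos: [0.5075, -0.1349, 0.2372]
orientation: [1.0, 0.0, -0.001, -0.0]
force: [0.9, 0.5, 0.7]
width: 0.088
```

Emit:
send_rows(commands=[{"translation": [-0.04, 0.1, 0], "roll": 0, "fingers": 1}, {"translation": [-0.08, 0.23, 0], "roll": 0, "fingers": 1}, {"translation": [-0.12, 0.36, 0], "roll": 0, "fingers": 1}, {"translation": [-0.16, 0.48, 0], "roll": 0, "fingers": 1}, {"translation": [-0.2, 0.6, 0.05], "roll": 0, "fingers": 1}, {"translation": [-0.22, 0.7, 0.1], "roll": 0, "fingers": 1}, {"translation": [-0.237, 0.806, 0.12], "roll": 0, "fingers": 1}, {"translation": [-0.237, 0.806, 0.12], "roll": 0, "fingers": 1}, {"translation": [-0.237, 0.806, 0.12], "roll": 0, "fingers": 1}, {"translation": [-0.237, 0.806, 0.12], "roll": 0, "fingers": 1}])

```text
time: 12.68
eef_pos: [0.4381, -0.3755, 0.2019]
orientation: [1.0, 0.001, 0.0, -0.001]
force: [-0.1, 0.6, 0.3]
width: 0.0878
```

Run:
```python
from h import *
s=bot.read_state(); print(s["time"],s["eef_pos"].round(4),s["orientation"].round(4))
w=snap("wrist")
for q in ((.437,-.3785),(.6215,-.2275)): print(q,fit(w,sleeve(),q,(.01,.01)))
```

```text
12.6833 [ 0.4381 -0.3755  0.2019] [ 1.0e+00  1.5e-03  0.0e+00 -7.0e-04]
(0.437, -0.3785) (array([ 0.4371, -0.3786]), np.float64(0.92))
(0.6215, -0.2275) (array([ 0.6198, -0.2304]), np.float64(5.39))
```

Emit:
send_rows(commands=[{"translation": [-0.001, 0.003, 0.1], "roll": 0, "fingers": 1}, {"translation": [-0.001, 0.003, 0.2], "roll": 0, "fingers": 1}, {"translation": [-0.001, 0.003, 0.3], "roll": 0, "fingers": 1}, {"translation": [-0.001, 0.003, 0.4], "roll": 0, "fingers": 1}, {"translation": [-0.001, 0.003, 0.48], "roll": 0, "fingers": 1}, {"translation": [-0.001, 0.003, 0.53], "roll": 0, "fingers": 1}, {"translation": [-0.001, 0.003, 0.565], "roll": 0, "fingers": 1}, {"translation": [-0.001, 0.003, 0.565], "roll": 0, "fingers": 1}, {"translation": [-0.001, 0.003, 0.565], "roll": 0, "fingers": 0.5}, {"translation": [-0.001, 0.003, 0.565], "roll": 0, "fingers": 0.5}], newtons=40)

```text
time: 13.57
eef_pos: [0.4378, -0.3785, 0.0341]
orientation: [1.0, 0.001, 0.001, 0.001]
force: [0.7, -0.7, 0.1]
width: 0.0781
```

Emit:
send_rows(commands=[{"translation": [0, 0, 0], "roll": 0, "fingers": 0.5}, {"translation": [0, 0, 0], "roll": 0, "fingers": 0.5}, {"translation": [0, 0, 0], "roll": 0, "fingers": 0.5}, {"translation": [0, 0, 0], "roll": 0, "fingers": 0.5}, {"translation": [0, 0, 0], "roll": 0, "fingers": 0.5}, {"translation": [0, 0, 0], "roll": 0, "fingers": 0.5}, {"translation": [0, 0, 0], "roll": 0, "fingers": 0.5}, {"translation": [0, 0, 0], "roll": 0, "fingers": 0.5}, {"translation": [0, 0, 0], "roll": 0, "fingers": 0.5}, {"translation": [0, 0, 0], "roll": 0, "fingers": 0.5}])

```text
time: 14.4
eef_pos: [0.4369, -0.379, 0.0335]
orientation: [1.0, 0.0, 0.0, 0.0]
force: [-0.1, -0.7, 5.8]
width: 0.0549
```

Emit:
send_rows(commands=[{"translation": [0, 0, -0.06], "roll": 0, "fingers": 0.5}, {"translation": [0, 0, -0.12], "roll": 0, "fingers": 0.5}, {"translation": [0, 0, -0.2], "roll": 0, "fingers": 0.5}, {"translation": [0, 0, -0.28], "roll": 0, "fingers": 0.5}, {"translation": [0, 0, -0.36], "roll": 0, "fingers": 0.5}, {"translation": [0, 0, -0.44], "roll": 0, "fingers": 0.5}, {"translation": [0, 0, -0.5], "roll": 0, "fingers": 0.5}, {"translation": [0, 0, -0.55], "roll": 0, "fingers": 0.5}, {"translation": [0, 0, -0.567], "roll": 0, "fingers": 0.5}, {"translation": [0, 0, -0.567], "roll": 0, "fingers": 0.5}])

```text
time: 15.23
eef_pos: [0.4366, -0.3785, 0.2032]
orientation: [1.0, -0.0, 0.0, 0.0]
force: [1.0, 0.6, -5.6]
width: 0.0551
```

Emit:
send_rows(commands=[{"translation": [0.04, -0.1, 0], "roll": 0, "fingers": 0.5}, {"translation": [0.08, -0.2, 0], "roll": 0, "fingers": 0.5}, {"translation": [0.12, -0.32, 0], "roll": 0, "fingers": 0.5}, {"translation": [0.16, -0.44, 0], "roll": 0, "fingers": 0.5}, {"translation": [0.21, -0.56, 0], "roll": 0, "fingers": 0.5}, {"translation": [0.25, -0.68, 0], "roll": 0, "fingers": 0.5}, {"translation": [0.3, -0.8, 0], "roll": 0, "fingers": 0.5}, {"translation": [0.3, -0.8, 0], "roll": 0, "fingers": 0.5}, {"translation": [0.3, -0.8, 0], "roll": 0, "fingers": 0.5}, {"translation": [0.3, -0.8, 0], "roll": 0, "fingers": 0.5}])

```text
time: 16.07
eef_pos: [0.5253, -0.1385, 0.2011]
orientation: [1.0, 0.0, -0.002, -0.0]
force: [-0.2, -0.3, -5.7]
width: 0.055
```

Emit:
send_rows(commands=[{"translation": [0.04, -0.1, 0], "roll": 0, "fingers": 0.5}, {"translation": [0.08, -0.2, 0], "roll": 0, "fingers": 0.5}, {"translation": [0.12, -0.3, 0], "roll": 0, "fingers": 0.5}, {"translation": [0.15, -0.4, 0], "roll": 0, "fingers": 0.5}, {"translation": [0.174, -0.494, 0], "roll": 0, "fingers": 0.5}, {"translation": [0.174, -0.494, 0], "roll": 0, "fingers": 0.5}, {"translation": [0.174, -0.494, 0], "roll": 0, "fingers": 0.5}, {"translation": [0.174, -0.494, 0], "roll": 0, "fingers": 0.5}, {"translation": [0.174, -0.494, 0], "roll": 0, "fingers": 0.5}, {"translation": [0.174, -0.494, 0], "roll": 0, "fingers": 0.5}])

```text
time: 16.9
eef_pos: [0.5783, 0.0074, 0.2025]
orientation: [1.0, -0.002, -0.0, 0.0]
force: [-0.4, 0.6, -5.9]
width: 0.0548
```

Emit:
send_rows(commands=[{"translation": [0.001, -0.002, 0.06], "roll": 0, "fingers": 0.5}, {"translation": [0.001, -0.002, 0.11], "roll": 0, "fingers": 0.5}, {"translation": [0.001, -0.002, 0.16], "roll": 0, "fingers": 0.5}, {"translation": [0.001, -0.002, 0.2], "roll": 0, "fingers": 0.5}, {"translation": [0.001, -0.002, 0.24], "roll": 0, "fingers": 0.5}, {"translation": [0.001, -0.002, 0.265], "roll": 0, "fingers": 0.5}, {"translation": [0.001, -0.002, 0.28], "roll": 0, "fingers": 0.5}, {"translation": [0.001, -0.002, 0.28], "roll": 0, "fingers": 0.5}, {"translation": [0.001, -0.002, 0.28], "roll": 0, "fingers": 0.5}, {"translation": [0.001, -0.002, 0.28], "roll": 0, "fingers": 0.5}])

```text
time: 17.73
eef_pos: [0.5795, 0.0103, 0.1192]
orientation: [1.0, 0.0, 0.001, -0.0]
force: [0.3, 0.2, -4.4]
width: 0.0547
```

Emit:
send_rows(commands=[{"translation": [0, 0, 0], "roll": 0, "fingers": 0.7}, {"translation": [0, 0, 0], "roll": 0, "fingers": 0.9}, {"translation": [0, 0, 0], "roll": 0, "fingers": 1}, {"translation": [0, 0, 0], "roll": 0, "fingers": 1}, {"translation": [0, 0, 0], "roll": 0, "fingers": 1}, {"translation": [0, 0, -0.1], "roll": 0, "fingers": 1}, {"translation": [0, 0, -0.2], "roll": 0, "fingers": 1}, {"translation": [0, 0, -0.3], "roll": 0, "fingers": 1}, {"translation": [0, 0, -0.4], "roll": 0, "fingers": 1}, {"translation": [0, 0, -0.4], "roll": 0, "fingers": 1}])

```text
time: 18.57
eef_pos: [0.5825, 0.011, 0.2455]
orientation: [1.0, 0.0, 0.005, -0.0]
force: [1.3, -0.6, -1.0]
width: 0.0877
```

Run:
```python
from h import *
s=bot.read_state(); print(s["time"],s["eef_pos"].round(4),s["orientation"].round(4))
c=snap("side")
for q in ((.579,.1036),(.579,.0096)): print("placed",fit(c,sleeve(.085),q,(.008,.008)))
print(fit(c,sleeve(),(.6226,-.2306),(.015,.015)))
w=snap("wrist")
for q in ((.579,.1036),(.579,.0096)): print("placed w",fit(w,lambda p:np.r_[circ(*p,.155,.027),circ(*p,.155,.0155)],q,(.008,.008)))
```

```text
18.5667 [0.5825 0.011  0.2455] [ 1.0e+00  1.0e-04  5.3e-03 -4.0e-04]
placed (array([0.5572, 0.1132]), np.float64(0.85))
placed (array([0.5803, 0.0078]), np.float64(0.43))
(array([ 0.6226, -0.2306]), np.float64(0.34))
placed w (array([0.579 , 0.1049]), np.float64(0.62))
placed w (array([0.5792, 0.011 ]), np.float64(0.63))
```

Emit:
send_rows(commands=[{"translation": [0.02, 0.1, 0], "roll": 0, "fingers": 1}, {"translation": [0.04, 0.23, 0], "roll": 0, "fingers": 1}, {"translation": [0.06, 0.36, 0], "roll": 0, "fingers": 1}, {"translation": [0.08, 0.48, 0], "roll": 0, "fingers": 1}, {"translation": [0.1, 0.6, 0], "roll": 0, "fingers": 1}, {"translation": [0.12, 0.7, 0.05], "roll": 0, "fingers": 1}, {"translation": [0.14, 0.793, 0.12], "roll": 0, "fingers": 1}, {"translation": [0.14, 0.793, 0.12], "roll": 0, "fingers": 1}, {"translation": [0.14, 0.793, 0.12], "roll": 0, "fingers": 1}, {"translation": [0.14, 0.793, 0.12], "roll": 0, "fingers": 1}])

```text
time: 19.5
eef_pos: [0.6205, -0.2264, 0.2016]
orientation: [1.0, 0.0, -0.001, -0.001]
force: [0.4, 0.6, 0.5]
width: 0.0879
```

Run:
```python
from h import *
s=bot.read_state(); print(s["time"],s["eef_pos"].round(4),s["orientation"].round(4))
w=snap("wrist")
for q in ((.6215,-.2275),): print(q,fit(w,sleeve(),q,(.01,.01)))
```

```text
19.5 [ 0.6205 -0.2264  0.2016] [ 1.e+00  4.e-04 -1.e-03 -8.e-04]
(0.6215, -0.2275) (array([ 0.6215, -0.2275]), np.float64(0.88))
```

Emit:
send_rows(commands=[{"translation": [0, 0, 0.1], "roll": 0, "fingers": 1}, {"translation": [0, 0, 0.2], "roll": 0, "fingers": 1}, {"translation": [0, 0, 0.3], "roll": 0, "fingers": 1}, {"translation": [0, 0, 0.4], "roll": 0, "fingers": 1}, {"translation": [0, 0, 0.48], "roll": 0, "fingers": 1}, {"translation": [0, 0, 0.53], "roll": 0, "fingers": 1}, {"translation": [0, 0, 0.565], "roll": 0, "fingers": 1}, {"translation": [0, 0, 0.565], "roll": 0, "fingers": 1}, {"translation": [0, 0, 0.565], "roll": 0, "fingers": 0.5}, {"translation": [0, 0, 0.565], "roll": 0, "fingers": 0.5}], newtons=40)

```text
time: 20.38
eef_pos: [0.6223, -0.2273, 0.035]
orientation: [1.0, 0.0, 0.001, 0.0]
force: [0.1, 0.0, 0.1]
width: 0.0781
```

Emit:
send_rows(commands=[{"translation": [0, 0, 0], "roll": 0, "fingers": 0.5}, {"translation": [0, 0, 0], "roll": 0, "fingers": 0.5}, {"translation": [0, 0, 0], "roll": 0, "fingers": 0.5}, {"translation": [0, 0, 0], "roll": 0, "fingers": 0.5}, {"translation": [0, 0, 0], "roll": 0, "fingers": 0.5}, {"translation": [0, 0, 0], "roll": 0, "fingers": 0.5}, {"translation": [0, 0, 0], "roll": 0, "fingers": 0.5}, {"translation": [0, 0, 0], "roll": 0, "fingers": 0.5}, {"translation": [0, 0, 0], "roll": 0, "fingers": 0.5}, {"translation": [0, 0, 0], "roll": 0, "fingers": 0.5}])

```text
time: 21.22
eef_pos: [0.6215, -0.228, 0.0342]
orientation: [1.0, -0.0, 0.0, 0.0]
force: [-1.1, -0.5, 5.8]
width: 0.0551
```

Emit:
send_rows(commands=[{"translation": [0, 0, -0.06], "roll": 0, "fingers": 0.5}, {"translation": [0, 0, -0.12], "roll": 0, "fingers": 0.5}, {"translation": [0, 0, -0.2], "roll": 0, "fingers": 0.5}, {"translation": [0, 0, -0.28], "roll": 0, "fingers": 0.5}, {"translation": [0, 0, -0.36], "roll": 0, "fingers": 0.5}, {"translation": [0, 0, -0.44], "roll": 0, "fingers": 0.5}, {"translation": [0, 0, -0.5], "roll": 0, "fingers": 0.5}, {"translation": [0, 0, -0.55], "roll": 0, "fingers": 0.5}, {"translation": [0, 0, -0.567], "roll": 0, "fingers": 0.5}, {"translation": [0, 0, -0.567], "roll": 0, "fingers": 0.5}])

```text
time: 22.05
eef_pos: [0.6211, -0.2275, 0.2038]
orientation: [1.0, 0.0, 0.0, 0.0]
force: [-0.3, 0.1, -5.7]
width: 0.055
```

Emit:
send_rows(commands=[{"translation": [-0.03, -0.1, 0], "roll": 0, "fingers": 0.5}, {"translation": [-0.06, -0.2, 0], "roll": 0, "fingers": 0.5}, {"translation": [-0.09, -0.3, 0], "roll": 0, "fingers": 0.5}, {"translation": [-0.12, -0.4, 0], "roll": 0, "fingers": 0.5}, {"translation": [-0.141, -0.478, 0], "roll": 0, "fingers": 0.5}, {"translation": [-0.141, -0.478, 0], "roll": 0, "fingers": 0.5}, {"translation": [-0.141, -0.478, 0], "roll": 0, "fingers": 0.5}, {"translation": [-0.141, -0.478, 0], "roll": 0, "fingers": 0.5}, {"translation": [-0.141, -0.478, 0], "roll": 0, "fingers": 0.5}, {"translation": [-0.141, -0.478, 0], "roll": 0, "fingers": 0.5}])

```text
time: 22.88
eef_pos: [0.5785, -0.0857, 0.2028]
orientation: [1.0, -0.001, -0.0, 0.0]
force: [-0.8, 0.9, -5.8]
width: 0.0549
```

Now lower, release, and go on to check.

Emit:
send_rows(commands=[{"translation": [0.001, -0.002, 0.06], "roll": 0, "fingers": 0.5}, {"translation": [0.001, -0.002, 0.11], "roll": 0, "fingers": 0.5}, {"translation": [0.001, -0.002, 0.16], "roll": 0, "fingers": 0.5}, {"translation": [0.001, -0.002, 0.2], "roll": 0, "fingers": 0.5}, {"translation": [0.001, -0.002, 0.24], "roll": 0, "fingers": 0.5}, {"translation": [0.001, -0.002, 0.265], "roll": 0, "fingers": 0.5}, {"translation": [0.001, -0.002, 0.28], "roll": 0, "fingers": 0.5}, {"translation": [0.001, -0.002, 0.28], "roll": 0, "fingers": 0.5}, {"translation": [0.001, -0.002, 0.28], "roll": 0, "fingers": 0.5}, {"translation": [0.001, -0.002, 0.28], "roll": 0, "fingers": 0.5}])

```text
time: 23.72
eef_pos: [0.5795, -0.0836, 0.1198]
orientation: [1.0, 0.0, 0.001, 0.0]
force: [-0.3, 0.1, -5.6]
width: 0.0544
```

Emit:
send_rows(commands=[{"translation": [0, 0, 0], "roll": 0, "fingers": 0.7}, {"translation": [0, 0, 0], "roll": 0, "fingers": 0.9}, {"translation": [0, 0, 0], "roll": 0, "fingers": 1}, {"translation": [0, 0, 0], "roll": 0, "fingers": 1}, {"translation": [0, 0, 0], "roll": 0, "fingers": 1}, {"translation": [0, 0, -0.1], "roll": 0, "fingers": 1}, {"translation": [0, 0, -0.22], "roll": 0, "fingers": 1}, {"translation": [0, 0, -0.34], "roll": 0, "fingers": 1}, {"translation": [0, 0, -0.46], "roll": 0, "fingers": 1}, {"translation": [0, 0, -0.6], "roll": 0, "fingers": 1}])

```text
time: 24.55
eef_pos: [0.5782, -0.0835, 0.3002]
orientation: [1.0, 0.0, -0.001, -0.0]
force: [1.0, 0.2, -0.7]
width: 0.0876
```

Emit:
send_rows(commands=[{"translation": [-0.05, -0.1, 0], "roll": 0, "fingers": 1}, {"translation": [-0.1, -0.2, 0], "roll": 0, "fingers": 1}, {"translation": [-0.15, -0.32, 0], "roll": 0, "fingers": 1}, {"translation": [-0.2, -0.44, 0], "roll": 0, "fingers": 1}, {"translation": [-0.25, -0.56, 0], "roll": 0, "fingers": 1}, {"translation": [-0.3, -0.68, 0], "roll": 0, "fingers": 1}, {"translation": [-0.33, -0.8, 0], "roll": 0, "fingers": 1}, {"translation": [-0.35, -0.9, 0], "roll": 0, "fingers": 1}, {"translation": [-0.35, -1, 0], "roll": 0, "fingers": 1}, {"translation": [-0.35, -1, 0], "roll": 0, "fingers": 1}])

```text
time: 25.38
eef_pos: [0.4722, 0.2232, 0.2999]
orientation: [1.0, 0.004, 0.0, -0.002]
force: [-0.6, 0.9, 0.9]
width: 0.0882
```

Run:
```python
from h import *
s=bot.read_state(); print(s["time"],s["eef_pos"].round(4),s["orientation"].round(4))
w=snap("wrist"); v=w[0].copy()
top=lambda p:np.r_[circ(*p,.155,.027),circ(*p,.155,.0155)]
for q in ((.579,.1046),(.579,.0106),(.579,-.0844)):
    b,f=fit(w,top,q,(.008,.008)); print("placed w",b,f)
    for u in projm(w,top(b)): cv2.circle(v,tuple(np.round(u).astype(int)),0,(0,0,255),-1)
for k,z in (("holder_mouth",.07),("rod_grip",.158)):
    for d in bot.spot_point(k,"wrist"): print(k,round(d["conf"],2),np.round(d["centre"],1),ray(w,d["centre"],z).round(4))
rod=lambda p:np.r_[circ(*p,.188,.014),circ(*p,.126,.022)]
b,f=fit(w,rod,(.473,.365),(.02,.02)); print("rod",b,f)
for u in projm(w,rod(b)): cv2.circle(v,tuple(np.round(u).astype(int)),0,(0,0,255),-1)
c=snap("side"); print("rod side",fit(c,rod,(.473,.36),(.015,.015)))
cv2.imwrite("pics/w6v.png",v)
```

```text
25.3833 [0.4722 0.2232 0.2999] [ 1.0e+00  4.5e-03  5.0e-04 -1.8e-03]
placed w [0.5792 0.1049] 0.61
placed w [0.5799 0.0107] 0.58
placed w [ 0.571  -0.0924] 6.0
holder_mouth 0.76 [189.2 164.2] [0.4738 0.3789 0.07  ]
rod_grip 0.68 [152.3 179.2] [0.4757 0.3789 0.158 ]
rod_grip 0.6 [397.9 229.6] [0.4297 0.1538 0.158 ]
rod_grip 0.39 [192.1 162.4] [0.4915 0.3414 0.158 ]
rod [0.4752 0.3763] 1.67
rod side (array([0.4693, 0.3442]), np.float64(0.98))
```

View pics/w6v.png

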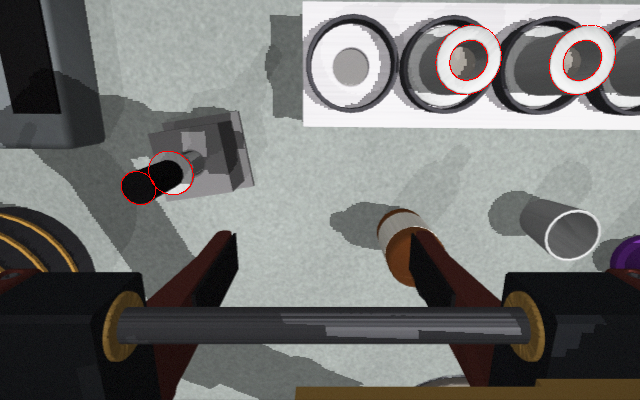

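Sleeves are seated in rings 2 and 3. Ring 1's fit went off-frame. The rod's grip top is at (139,187) and its flange at (172,173). I'm moving nearer the rod for a refined fit.

Emit:
send_rows(commands=[{"translation": [0, -0.1, 0], "roll": 0, "fingers": 1}, {"translation": [0, -0.2, 0], "roll": 0, "fingers": 1}, {"translation": [0, -0.3, 0], "roll": 0, "fingers": 1}, {"translation": [0, -0.4, 0], "roll": 0, "fingers": 1}, {"translation": [0, -0.47, 0], "roll": 0, "fingers": 1}, {"translation": [0, -0.53, 0], "roll": 0, "fingers": 1}, {"translation": [0, -0.535, 0], "roll": 0, "fingers": 1}, {"translation": [0, -0.535, 0], "roll": 0, "fingers": 1}, {"translation": [0, -0.535, 0], "roll": 0, "fingers": 1}, {"translation": [0, -0.535, 0], "roll": 0, "fingers": 1}])

```text
time: 26.42
eef_pos: [0.4749, 0.3748, 0.2991]
orientation: [1.0, -0.001, 0.0, 0.001]
force: [0.1, -1.2, 0.1]
width: 0.0881
```

Run:
```python
from h import *
s=bot.read_state(); print(s["time"],s["eef_pos"].round(4),s["orientation"].round(4))
w=snap("wrist"); v=w[0].copy()
for k,z in (("holder_mouth",.07),("rod_grip",.158)):
    for d in bot.spot_point(k,"wrist"): print(k,round(d["conf"],2),np.round(d["centre"],1),ray(w,d["centre"],z).round(4))
top=lambda p:circ(*p,.188,.014)
fl=lambda p:np.r_[circ(*p,.126,.022)]
for n,m in (("top",top),("fl",fl),("both",lambda p:np.r_[top(p),fl(p)])):
    b,f=fit(w,m,(.475,.377),(.012,.012)); print(n,b,f)
    for u in projm(w,m(b)): cv2.circle(v,tuple(np.round(u).astype(int)),0,(0,0,255),-1)
cv2.imwrite("pics/w7v.png",v)
```

```text
26.4167 [0.4749 0.3748 0.2991] [ 1.0e+00 -1.3e-03  3.0e-04  6.0e-04]
holder_mouth 0.98 [320.9 166.4] [0.4756 0.3777 0.07  ]
rod_grip 0.84 [319.5 183.7] [0.476  0.3785 0.158 ]
top [0.4761 0.3766] 1.59
fl [0.4751 0.3766] 1.45
both [0.4756 0.3766] 1.59
```

View pics/w7v.png

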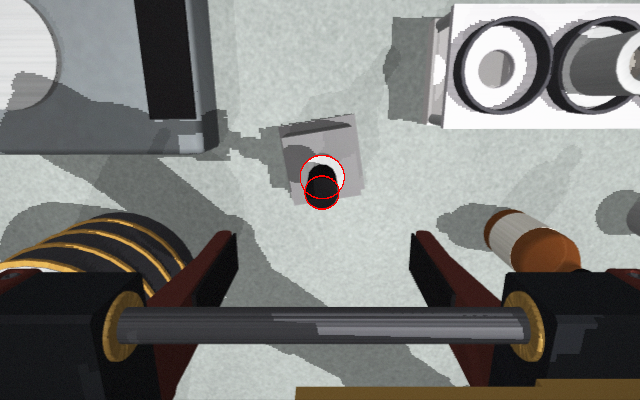

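The overlay sits on the rod, with its axis at about (0.4756, 0.377). Grasping it.

Emit:
send_rows(commands=[{"translation": [0.003, -0.001, 0.1], "roll": 0, "fingers": 1}, {"translation": [0.003, -0.001, 0.2], "roll": 0, "fingers": 1}, {"translation": [0.003, -0.001, 0.3], "roll": 0, "fingers": 1}, {"translation": [0.003, -0.001, 0.38], "roll": 0, "fingers": 1}, {"translation": [0.003, -0.001, 0.45], "roll": 0, "fingers": 1}, {"translation": [0.003, -0.001, 0.5], "roll": 0, "fingers": 1}, {"translation": [0.003, -0.001, 0.533], "roll": 0, "fingers": 1}, {"translation": [0.003, -0.001, 0.533], "roll": 0, "fingers": 0.2}, {"translation": [0.003, -0.001, 0.533], "roll": 0, "fingers": 0.2}, {"translation": [0.003, -0.001, 0.533], "roll": 0, "fingers": 0.2}], newtons=40)

```text
time: 27.4
eef_pos: [0.4755, 0.3777, 0.1405]
orientation: [1.0, -0.0, 0.001, -0.001]
force: [-0.4, -0.8, 0.9]
width: 0.0715
```

Emit:
send_rows(commands=[{"translation": [0, 0, 0], "roll": 0, "fingers": 0.2}, {"translation": [0, 0, 0], "roll": 0, "fingers": 0.2}, {"translation": [0, 0, 0], "roll": 0, "fingers": 0.2}, {"translation": [0, 0, 0], "roll": 0, "fingers": 0.2}, {"translation": [0, 0, 0], "roll": 0, "fingers": 0.2}, {"translation": [0, 0, 0], "roll": 0, "fingers": 0.2}, {"translation": [0, 0, 0], "roll": 0, "fingers": 0.2}, {"translation": [0, 0, 0], "roll": 0, "fingers": 0.2}, {"translation": [0, 0, 0], "roll": 0, "fingers": 0.2}, {"translation": [0, 0, 0], "roll": 0, "fingers": 0.2}], newtons=55)

```text
time: 28.23
eef_pos: [0.4749, 0.377, 0.1393]
orientation: [1.0, 0.0, 0.0, 0.0]
force: [0.0, -1.1, 2.0]
width: 0.0276
```

Emit:
send_rows(commands=[{"translation": [0, 0, -0.04], "roll": 0, "fingers": 0.2}, {"translation": [0, 0, -0.09], "roll": 0, "fingers": 0.2}, {"translation": [0, 0, -0.15], "roll": 0, "fingers": 0.2}, {"translation": [0, 0, -0.22], "roll": 0, "fingers": 0.2}, {"translation": [0, 0, -0.29], "roll": 0, "fingers": 0.2}, {"translation": [0, 0, -0.36], "roll": 0, "fingers": 0.2}, {"translation": [0, 0, -0.44], "roll": 0, "fingers": 0.2}, {"translation": [0, 0, -0.52], "roll": 0, "fingers": 0.2}, {"translation": [0, 0, -0.59], "roll": 0, "fingers": 0.2}, {"translation": [0, 0, -0.59], "roll": 0, "fingers": 0.2}])

```text
time: 29.07
eef_pos: [0.4758, 0.379, 0.3213]
orientation: [1.0, 0.0, 0.003, -0.003]
force: [-0.2, 0.9, -2.3]
width: 0.0276
```

Run:
```python
from h import *
s=bot.read_state(); print(s["time"],s["eef_pos"].round(4),s["orientation"].round(4))
w=snap("wrist")
for d in bot.spot_point("holder_mouth","wrist"): print(round(d["conf"],2),ray(w,d["centre"],.07).round(4))
for d in bot.spot_point("rod_tip","wrist"): print("tip",round(d["conf"],2),np.round(d["centre"]),proj(w,s["eef_pos"]+[0,0,.019-.15]))
c=snap("side"); e=s["eef_pos"]; g=c[0].copy()
# expected rod outline ends
P=[proj(c,e+[0,0,.019+d]) for d in(.03,-.15)]; print("expected top/tip px",np.round(P))
for d in bot.spot_point("rod_tip","side"): print("tip side",round(d["conf"],2),np.round(d["centre"],1))
for p in P: cv2.circle(g,tuple(np.round(p).astype(int)),2,(0,0,255),-1)
x,y=np.round(P[0]).astype(int); cv2.imwrite("pics/s8.png",np.hstack([cv2.resize(g[max(0,y-40):y+110,x-75:x+75],None,fx=2.6,fy=2.6,interpolation=cv2.INTER_CUBIC),cv2.resize(w[0],(390,390))]))
```

```text
29.0667 [0.4758 0.379  0.3213] [ 1.0e+00  2.0e-04  2.8e-03 -2.6e-03]
0.68 [0.4754 0.3785 0.07  ]
0.47 [0.5841 0.0616 0.07  ]
tip 0.58 [321. 189.] [324.58691902 188.27841737]
tip 0.58 [320. 270.] [324.58691902 188.27841737]
expected top/tip px [[284.  42.]
 [289.  95.]]
tip side 0.55 [291.   98.5]
```

View pics/s8.png

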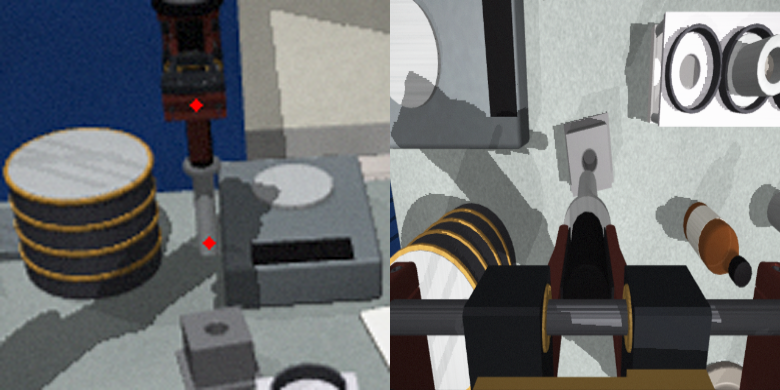

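The rod is held upright. The side picture shows the tip at (290,97), where it was predicted. Moving over ring 3.

Emit:
send_rows(commands=[{"translation": [0.03, 0.08, 0], "roll": 0, "fingers": 0.2}, {"translation": [0.07, 0.18, 0], "roll": 0, "fingers": 0.2}, {"translation": [0.11, 0.3, 0], "roll": 0, "fingers": 0.2}, {"translation": [0.16, 0.42, 0], "roll": 0, "fingers": 0.2}, {"translation": [0.21, 0.54, 0], "roll": 0, "fingers": 0.2}, {"translation": [0.26, 0.66, 0], "roll": 0, "fingers": 0.2}, {"translation": [0.3, 0.78, 0], "roll": 0, "fingers": 0.2}, {"translation": [0.33, 0.86, 0], "roll": 0, "fingers": 0.2}, {"translation": [0.347, 0.908, 0], "roll": 0, "fingers": 0.2}, {"translation": [0.347, 0.908, 0], "roll": 0, "fingers": 0.2}])

```text
time: 30.15
eef_pos: [0.5798, 0.0991, 0.3142]
orientation: [1.0, -0.004, -0.001, 0.001]
force: [0.5, -0.7, -3.5]
width: 0.0271
```

Emit:
send_rows(commands=[{"translation": [0, 0, 0], "roll": 0, "fingers": 0.2}, {"translation": [0, 0, 0], "roll": 0, "fingers": 0.2}, {"translation": [0, 0, 0], "roll": 0, "fingers": 0.2}, {"translation": [0, 0, 0], "roll": 0, "fingers": 0.2}, {"translation": [0, 0, 0], "roll": 0, "fingers": 0.2}, {"translation": [0, 0, 0], "roll": 0, "fingers": 0.2}, {"translation": [0, 0, 0], "roll": 0, "fingers": 0.2}, {"translation": [0, 0, 0], "roll": 0, "fingers": 0.2}, {"translation": [0, 0, 0], "roll": 0, "fingers": 0.2}, {"translation": [0, 0, 0], "roll": 0, "fingers": 0.2}])

```text
time: 30.98
eef_pos: [0.579, 0.1048, 0.3162]
orientation: [1.0, 0.0, 0.0, 0.0]
force: [0.4, -0.2, -2.2]
width: 0.0273
```

Run:
```python
from h import *
s=bot.read_state(); print(s["time"],s["eef_pos"].round(4),s["orientation"].round(4))
e=s["eef_pos"]; w=snap("wrist"); v=w[0].copy()
top=lambda p:np.r_[circ(*p,.155,.027)]
for q in ((.579,.1046),(.579,.0106),(.579,-.0844)):
    b,f=fit(w,lambda p:np.r_[circ(*p,.155,.027),circ(*p,.155,.0155)],q,(.006,.006)); print("placed w",b,f)
for m in (circ(*e[:2],e[2]-.1313,.0125),circ(*e[:2],e[2]-.0193,.022),top((.579,.1046))):
    for u in projm(w,m): cv2.circle(v,tuple(np.round(u).astype(int)),0,(0,0,255),-1)
g=snap("side"); v2=g[0].copy()
for m in (circ(*e[:2],e[2]-.1313,.0125),top((.579,.1026))):
    for u in projm(g,m): cv2.circle(v2,tuple(np.round(u).astype(int)),0,(0,0,255),-1)
cv2.imwrite("pics/w9v.png",np.hstack([v[50:350,170:470],cv2.resize(v2[70:220,260:410],None,fx=2,fy=2)]))
```

```text
30.9833 [0.579  0.1048 0.3162] [1. 0. 0. 0.]
placed w [0.5795 0.1047] 1.76
placed w [0.5795 0.0108] 0.48
placed w [ 0.5795 -0.0831] 0.55
```

View pics/w9v.png

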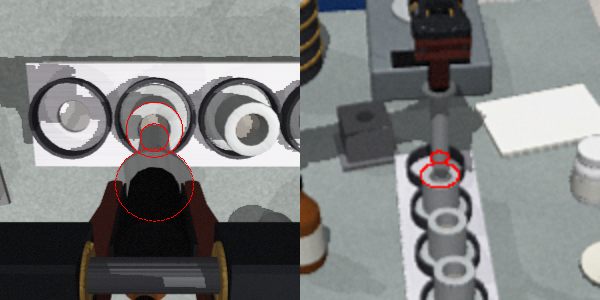

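Rod and sleeve are aligned within about 0.5 mm. Pushing.

Emit:
send_rows(commands=[{"translation": [0.001, 0, 0.02], "roll": 0, "fingers": 0.2}, {"translation": [0.001, 0, 0.04], "roll": 0, "fingers": 0.2}, {"translation": [0.001, 0, 0.06], "roll": 0, "fingers": 0.2}, {"translation": [0.001, 0, 0.08], "roll": 0, "fingers": 0.2}, {"translation": [0.001, 0, 0.1], "roll": 0, "fingers": 0.2}, {"translation": [0.001, 0, 0.12], "roll": 0, "fingers": 0.2}, {"translation": [0.001, 0, 0.14], "roll": 0, "fingers": 0.2}, {"translation": [0.001, 0, 0.16], "roll": 0, "fingers": 0.2}, {"translation": [0.001, 0, 0.18], "roll": 0, "fingers": 0.2}, {"translation": [0.001, 0, 0.2], "roll": 0, "fingers": 0.2}])

```text
time: 31.92
eef_pos: [0.5793, 0.105, 0.2561]
orientation: [1.0, 0.0, 0.0, -0.0]
force: [-1.4, 0.1, 1.3]
width: 0.0275
```

Emit:
send_rows(commands=[{"translation": [0, 0, 0.015], "roll": 0, "fingers": 0.2}, {"translation": [0, 0, 0.03], "roll": 0, "fingers": 0.2}, {"translation": [0, 0, 0.045], "roll": 0, "fingers": 0.2}, {"translation": [0, 0, 0.06], "roll": 0, "fingers": 0.2}, {"translation": [0, 0, 0.075], "roll": 0, "fingers": 0.2}, {"translation": [0, 0, 0.09], "roll": 0, "fingers": 0.2}, {"translation": [0, 0, 0.105], "roll": 0, "fingers": 0.2}, {"translation": [0, 0, 0.12], "roll": 0, "fingers": 0.2}, {"translation": [0, 0, 0.13], "roll": 0, "fingers": 0.2}, {"translation": [0, 0, 0.13], "roll": 0, "fingers": 0.2}])

```text
time: 32.75
eef_pos: [0.5788, 0.1046, 0.2161]
orientation: [1.0, 0.0, -0.001, 0.0]
force: [0.1, 0.6, -3.0]
width: 0.0274
```

Run:
```python
from h import *
s=bot.read_state(); e=s["eef_pos"]; print(s["time"],e.round(4),s["force"].round(1),"tip",e[2]-.1313)
g=snap("side")
for d in bot.spot_point("rod_grip","side"): print("grip",round(d["conf"],2),np.round(d["centre"],1),proj(g,e+[0,0,.019]).round(1))
for d in bot.spot_point("core1_mid","side"): print("core",round(d["conf"],2),np.round(d["centre"],1))
```

```text
32.75 [0.5788 0.1046 0.2161] [ 0.1  0.6 -3. ] tip 0.08479204637234547
grip 0.65 [333.4 134.6] [328.9 133.6]
```

The force is back to the rod's own weight, so the core dropped. Same for ring 2.

Emit:
send_rows(commands=[{"translation": [0, 0, -0.04], "roll": 0, "fingers": 0.2}, {"translation": [0, 0, -0.09], "roll": 0, "fingers": 0.2}, {"translation": [0, 0, -0.15], "roll": 0, "fingers": 0.2}, {"translation": [0, 0, -0.21], "roll": 0, "fingers": 0.2}, {"translation": [0, 0, -0.27], "roll": 0, "fingers": 0.2}, {"translation": [0, 0, -0.31], "roll": 0, "fingers": 0.2}, {"translation": [0, 0, -0.33], "roll": 0, "fingers": 0.2}, {"translation": [0, 0, -0.33], "roll": 0, "fingers": 0.2}, {"translation": [0, 0, -0.33], "roll": 0, "fingers": 0.2}, {"translation": [0, 0, -0.33], "roll": 0, "fingers": 0.2}])

```text
time: 33.73
eef_pos: [0.5787, 0.1046, 0.3151]
orientation: [1.0, 0.0, -0.001, 0.0]
force: [0.2, 0.9, -3.7]
width: 0.0274
```

Emit:
send_rows(commands=[{"translation": [0, 0.06, 0], "roll": 0, "fingers": 0.2}, {"translation": [0, 0.12, 0], "roll": 0, "fingers": 0.2}, {"translation": [0, 0.18, 0], "roll": 0, "fingers": 0.2}, {"translation": [0, 0.24, 0], "roll": 0, "fingers": 0.2}, {"translation": [0, 0.29, 0], "roll": 0, "fingers": 0.2}, {"translation": [0, 0.313, 0], "roll": 0, "fingers": 0.2}, {"translation": [0, 0.313, 0], "roll": 0, "fingers": 0.2}, {"translation": [0, 0.313, 0], "roll": 0, "fingers": 0.2}, {"translation": [0, 0.313, 0], "roll": 0, "fingers": 0.2}, {"translation": [0, 0.313, 0], "roll": 0, "fingers": 0.2}])

```text
time: 34.57
eef_pos: [0.5792, 0.0125, 0.3161]
orientation: [1.0, 0.001, -0.0, -0.0]
force: [-0.9, -0.4, -2.4]
width: 0.0273
```

Emit:
send_rows(commands=[{"translation": [0.001, 0, 0.02], "roll": 0, "fingers": 0.2}, {"translation": [0.001, 0, 0.04], "roll": 0, "fingers": 0.2}, {"translation": [0.001, 0, 0.06], "roll": 0, "fingers": 0.2}, {"translation": [0.001, 0, 0.08], "roll": 0, "fingers": 0.2}, {"translation": [0.001, 0, 0.1], "roll": 0, "fingers": 0.2}, {"translation": [0.001, 0, 0.12], "roll": 0, "fingers": 0.2}, {"translation": [0.001, 0, 0.14], "roll": 0, "fingers": 0.2}, {"translation": [0.001, 0, 0.16], "roll": 0, "fingers": 0.2}, {"translation": [0.001, 0, 0.18], "roll": 0, "fingers": 0.2}, {"translation": [0.001, 0, 0.2], "roll": 0, "fingers": 0.2}])

```text
time: 35.4
eef_pos: [0.5799, 0.0111, 0.2564]
orientation: [1.0, 0.0, 0.0, -0.0]
force: [-0.3, 0.3, 2.0]
width: 0.0274
```

Emit:
send_rows(commands=[{"translation": [0, 0, 0.015], "roll": 0, "fingers": 0.2}, {"translation": [0, 0, 0.03], "roll": 0, "fingers": 0.2}, {"translation": [0, 0, 0.045], "roll": 0, "fingers": 0.2}, {"translation": [0, 0, 0.06], "roll": 0, "fingers": 0.2}, {"translation": [0, 0, 0.075], "roll": 0, "fingers": 0.2}, {"translation": [0, 0, 0.09], "roll": 0, "fingers": 0.2}, {"translation": [0, 0, 0.105], "roll": 0, "fingers": 0.2}, {"translation": [0, 0, 0.12], "roll": 0, "fingers": 0.2}, {"translation": [0, 0, 0.13], "roll": 0, "fingers": 0.2}, {"translation": [0, 0, 0.13], "roll": 0, "fingers": 0.2}])

```text
time: 36.23
eef_pos: [0.5789, 0.0106, 0.216]
orientation: [1.0, 0.0, -0.001, 0.0]
force: [0.0, -0.4, -3.0]
width: 0.0269
```

Emit:
send_rows(commands=[{"translation": [0, 0, -0.04], "roll": 0, "fingers": 0.2}, {"translation": [0, 0, -0.09], "roll": 0, "fingers": 0.2}, {"translation": [0, 0, -0.15], "roll": 0, "fingers": 0.2}, {"translation": [0, 0, -0.21], "roll": 0, "fingers": 0.2}, {"translation": [0, 0, -0.27], "roll": 0, "fingers": 0.2}, {"translation": [0, 0, -0.31], "roll": 0, "fingers": 0.2}, {"translation": [0, 0, -0.33], "roll": 0, "fingers": 0.2}, {"translation": [0, 0, -0.33], "roll": 0, "fingers": 0.2}, {"translation": [0, 0, -0.33], "roll": 0, "fingers": 0.2}, {"translation": [0, 0, -0.33], "roll": 0, "fingers": 0.2}])

```text
time: 37.07
eef_pos: [0.579, 0.0108, 0.3151]
orientation: [1.0, 0.0, -0.001, 0.0]
force: [-0.1, 0.4, -2.6]
width: 0.0272
```

Emit:
send_rows(commands=[{"translation": [0, 0.06, 0], "roll": 0, "fingers": 0.2}, {"translation": [0, 0.12, 0], "roll": 0, "fingers": 0.2}, {"translation": [0, 0.18, 0], "roll": 0, "fingers": 0.2}, {"translation": [0, 0.24, 0], "roll": 0, "fingers": 0.2}, {"translation": [0, 0.29, 0], "roll": 0, "fingers": 0.2}, {"translation": [0, 0.313, 0], "roll": 0, "fingers": 0.2}, {"translation": [0, 0.313, 0], "roll": 0, "fingers": 0.2}, {"translation": [0, 0.313, 0], "roll": 0, "fingers": 0.2}, {"translation": [0, 0.313, 0], "roll": 0, "fingers": 0.2}, {"translation": [0, 0.313, 0], "roll": 0, "fingers": 0.2}])

```text
time: 37.9
eef_pos: [0.5796, -0.0813, 0.3161]
orientation: [1.0, 0.001, -0.0, -0.0]
force: [-0.0, -0.2, -2.6]
width: 0.0277
```

Run:
```python
from h import *
s=bot.read_state(); print(s["time"],s["eef_pos"].round(4))
w=snap("wrist")
for q in ((.5795,.1046),(.5795,.0106),(.5795,-.0831)):
    print("placed w",*fit(w,lambda p:np.r_[circ(*p,.155,.027),circ(*p,.155,.0155)],q,(.006,.006)))
```

```text
37.9 [ 0.5796 -0.0813  0.3161]
placed w [0.579  0.1053] 1.14
placed w [0.5794 0.011 ] 0.81
placed w [ 0.5796 -0.0833] 1.57
```

Emit:
send_rows(commands=[{"translation": [0, 0, 0.02], "roll": 0, "fingers": 0.2}, {"translation": [0, 0, 0.04], "roll": 0, "fingers": 0.2}, {"translation": [0, 0, 0.06], "roll": 0, "fingers": 0.2}, {"translation": [0, 0, 0.08], "roll": 0, "fingers": 0.2}, {"translation": [0, 0, 0.1], "roll": 0, "fingers": 0.2}, {"translation": [0, 0, 0.12], "roll": 0, "fingers": 0.2}, {"translation": [0, 0, 0.14], "roll": 0, "fingers": 0.2}, {"translation": [0, 0, 0.16], "roll": 0, "fingers": 0.2}, {"translation": [0, 0, 0.18], "roll": 0, "fingers": 0.2}, {"translation": [0, 0, 0.2], "roll": 0, "fingers": 0.2}])

```text
time: 38.78
eef_pos: [0.58, -0.0831, 0.2564]
orientation: [1.0, -0.0, 0.001, 0.0]
force: [-0.9, 0.1, 1.8]
width: 0.0274
```

Emit:
send_rows(commands=[{"translation": [0, 0, 0.015], "roll": 0, "fingers": 0.2}, {"translation": [0, 0, 0.03], "roll": 0, "fingers": 0.2}, {"translation": [0, 0, 0.045], "roll": 0, "fingers": 0.2}, {"translation": [0, 0, 0.06], "roll": 0, "fingers": 0.2}, {"translation": [0, 0, 0.075], "roll": 0, "fingers": 0.2}, {"translation": [0, 0, 0.09], "roll": 0, "fingers": 0.2}, {"translation": [0, 0, 0.105], "roll": 0, "fingers": 0.2}, {"translation": [0, 0, 0.12], "roll": 0, "fingers": 0.2}, {"translation": [0, 0, 0.13], "roll": 0, "fingers": 0.2}, {"translation": [0, 0, 0.13], "roll": 0, "fingers": 0.2}])

```text
time: 39.62
eef_pos: [0.579, -0.083, 0.216]
orientation: [1.0, 0.0, -0.001, -0.0]
force: [-0.3, -0.4, -2.9]
width: 0.0274
```

Emit:
send_rows(commands=[{"translation": [0, 0, -0.04], "roll": 0, "fingers": 0.2}, {"translation": [0, 0, -0.09], "roll": 0, "fingers": 0.2}, {"translation": [0, 0, -0.15], "roll": 0, "fingers": 0.2}, {"translation": [0, 0, -0.21], "roll": 0, "fingers": 0.2}, {"translation": [0, 0, -0.27], "roll": 0, "fingers": 0.2}, {"translation": [0, 0, -0.31], "roll": 0, "fingers": 0.2}, {"translation": [0, 0, -0.33], "roll": 0, "fingers": 0.2}, {"translation": [0, 0, -0.33], "roll": 0, "fingers": 0.2}, {"translation": [0, 0, -0.33], "roll": 0, "fingers": 0.2}, {"translation": [0, 0, -0.33], "roll": 0, "fingers": 0.2}])

```text
time: 40.45
eef_pos: [0.579, -0.083, 0.3151]
orientation: [1.0, 0.0, -0.001, -0.0]
force: [0.0, -0.5, -3.1]
width: 0.0273
```

Emit:
send_rows(commands=[{"translation": [0, -0.08, 0], "roll": 0, "fingers": 0.2}, {"translation": [0, -0.18, 0], "roll": 0, "fingers": 0.2}, {"translation": [0, -0.3, 0], "roll": 0, "fingers": 0.2}, {"translation": [0, -0.42, 0], "roll": 0, "fingers": 0.2}, {"translation": [0, -0.54, 0], "roll": 0, "fingers": 0.2}, {"translation": [0, -0.66, 0], "roll": 0, "fingers": 0.2}, {"translation": [0, -0.76, 0], "roll": 0, "fingers": 0.2}, {"translation": [0, -0.84, 0], "roll": 0, "fingers": 0.2}, {"translation": [0, -0.9, 0], "roll": 0, "fingers": 0.2}, {"translation": [0, -0.9, 0], "roll": 0, "fingers": 0.2}])

```text
time: 41.28
eef_pos: [0.5778, 0.1926, 0.315]
orientation: [1.0, 0.004, -0.001, -0.001]
force: [0.2, 0.2, -2.9]
width: 0.0276
```

Run:
```python
from h import *
s=bot.read_state(); e=s["eef_pos"]; print(s["time"],e.round(4))
w=snap("wrist")
for k in ("core1_mid","rod_tip"):
    for d in bot.spot_point(k,"wrist"): print(k,round(d["conf"],2),np.round(d["centre"]))
g=snap("side"); 
for d in bot.spot_point("core1_mid","side"): print("core",round(d["conf"],2),np.round(d["centre"],1))
cv2.imwrite("pics/w10.png",np.hstack([cv2.resize(w[0],(480,300)),cv2.resize(g[0][110:260,260:410],None,fx=2,fy=2)]))
```

```text
41.2833 [0.5778 0.1926 0.315 ]
rod_tip 0.73 [322. 190.]
```

View pics/w10.png

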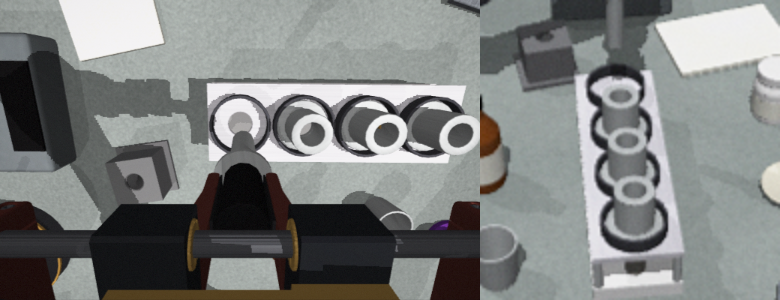

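The bores now look empty, and a dark core end shows under the deck at about (635,267) in the right-hand picture. Taking the rod to its holder.

Emit:
send_rows(commands=[{"translation": [-0.05, -0.1, 0], "roll": 0, "fingers": 0.2}, {"translation": [-0.11, -0.2, 0], "roll": 0, "fingers": 0.2}, {"translation": [-0.17, -0.3, 0], "roll": 0, "fingers": 0.2}, {"translation": [-0.22, -0.4, 0], "roll": 0, "fingers": 0.2}, {"translation": [-0.27, -0.5, 0], "roll": 0, "fingers": 0.2}, {"translation": [-0.31, -0.57, 0], "roll": 0, "fingers": 0.2}, {"translation": [-0.347, -0.634, 0], "roll": 0, "fingers": 0.2}, {"translation": [-0.347, -0.634, 0], "roll": 0, "fingers": 0.2}, {"translation": [-0.347, -0.634, 0], "roll": 0, "fingers": 0.2}, {"translation": [-0.347, -0.634, 0], "roll": 0, "fingers": 0.2}])

```text
time: 42.37
eef_pos: [0.4765, 0.3756, 0.316]
orientation: [1.0, -0.001, 0.0, 0.001]
force: [-0.6, 0.0, -2.3]
width: 0.0276
```

Emit:
send_rows(commands=[{"translation": [0, 0, 0.02], "roll": 0, "fingers": 0.2}, {"translation": [0, 0, 0.05], "roll": 0, "fingers": 0.2}, {"translation": [0, 0, 0.09], "roll": 0, "fingers": 0.2}, {"translation": [0, 0, 0.13], "roll": 0, "fingers": 0.2}, {"translation": [0, 0, 0.17], "roll": 0, "fingers": 0.2}, {"translation": [0, 0, 0.21], "roll": 0, "fingers": 0.2}, {"translation": [0, 0, 0.24], "roll": 0, "fingers": 0.2}, {"translation": [0, 0, 0.24], "roll": 0, "fingers": 0.2}, {"translation": [0, 0, 0.24], "roll": 0, "fingers": 0.2}, {"translation": [0, 0, 0.24], "roll": 0, "fingers": 0.2}])

```text
time: 43.2
eef_pos: [0.4756, 0.3776, 0.2447]
orientation: [1.0, 0.0, 0.0, -0.0]
force: [-0.1, 0.5, -2.5]
width: 0.0272
```

Run:
```python
from h import *
s=bot.read_state(); e=s["eef_pos"]; print(s["time"],e.round(4),s["force"].round(1))
w=snap("wrist"); v=w[0].copy()
for d in bot.spot_point("holder_mouth","wrist"): print(round(d["conf"],2),ray(w,d["centre"],.07).round(4))
for m in (circ(*e[:2],e[2]-.1313,.0125),circ(.4753,.377,.07,.0145)):
    for u in projm(w,m): cv2.circle(v,tuple(np.round(u).astype(int)),0,(0,0,255),-1)
cv2.imwrite("pics/w11.png",cv2.resize(v[100:250,220:420],None,fx=3,fy=3))
```

```text
43.2 [0.4756 0.3776 0.2447] [-0.1  0.5 -2.5]
0.87 [0.4728 0.377  0.07  ]
```

View pics/w11.png

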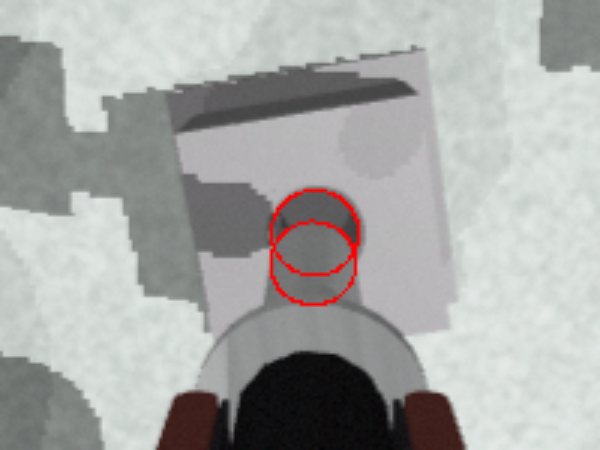

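The bore matches the prediction within 1 mm. Inserting.

Emit:
send_rows(commands=[{"translation": [-0.001, 0.002, 0.03], "roll": 0, "fingers": 0.2}, {"translation": [-0.001, 0.002, 0.06], "roll": 0, "fingers": 0.2}, {"translation": [-0.001, 0.002, 0.09], "roll": 0, "fingers": 0.2}, {"translation": [-0.001, 0.002, 0.11], "roll": 0, "fingers": 0.2}, {"translation": [-0.001, 0.002, 0.13], "roll": 0, "fingers": 0.2}, {"translation": [-0.001, 0.002, 0.15], "roll": 0, "fingers": 0.2}, {"translation": [-0.001, 0.002, 0.17], "roll": 0, "fingers": 0.2}, {"translation": [-0.001, 0.002, 0.19], "roll": 0, "fingers": 0.2}, {"translation": [-0.001, 0.002, 0.2], "roll": 0, "fingers": 0.2}, {"translation": [-0.001, 0.002, 0.2], "roll": 0, "fingers": 0.2}])

```text
time: 44.13
eef_pos: [0.4748, 0.3762, 0.1833]
orientation: [1.0, 0.0, -0.001, 0.0]
force: [-0.2, 0.3, -3.4]
width: 0.0275
```

Emit:
send_rows(commands=[{"translation": [0, 0, 0.02], "roll": 0, "fingers": 0.2}, {"translation": [0, 0, 0.04], "roll": 0, "fingers": 0.2}, {"translation": [0, 0, 0.06], "roll": 0, "fingers": 0.2}, {"translation": [0, 0, 0.08], "roll": 0, "fingers": 0.2}, {"translation": [0, 0, 0.1], "roll": 0, "fingers": 0.2}, {"translation": [0, 0, 0.12], "roll": 0, "fingers": 0.2}, {"translation": [0, 0, 0.135], "roll": 0, "fingers": 0.2}, {"translation": [0, 0, 0.145], "roll": 0, "fingers": 0.2}, {"translation": [0, 0, 0.145], "roll": 0, "fingers": 0.2}, {"translation": [0, 0, 0.145], "roll": 0, "fingers": 0.2}])

```text
time: 44.97
eef_pos: [0.4751, 0.3766, 0.1407]
orientation: [1.0, 0.0, -0.0, 0.0]
force: [-0.2, -0.6, -3.1]
width: 0.0274
```

Free descent to 1.4 mm above home. Release, rise, and step back so both cameras can see.

Emit:
send_rows(commands=[{"translation": [0, 0, 0], "roll": 0, "fingers": 0.5}, {"translation": [0, 0, 0], "roll": 0, "fingers": 0.8}, {"translation": [0, 0, 0], "roll": 0, "fingers": 1}, {"translation": [0, 0, 0], "roll": 0, "fingers": 1}, {"translation": [0, 0, 0], "roll": 0, "fingers": 1}, {"translation": [0, 0, 0], "roll": 0, "fingers": 1}, {"translation": [0, 0, -0.1], "roll": 0, "fingers": 1}, {"translation": [0, 0, -0.2], "roll": 0, "fingers": 1}, {"translation": [0, 0, -0.3], "roll": 0, "fingers": 1}, {"translation": [0, 0, -0.4], "roll": 0, "fingers": 1}])

```text
time: 45.8
eef_pos: [0.4749, 0.3765, 0.2621]
orientation: [1.0, 0.0, -0.0, 0.0]
force: [0.6, 0.2, -1.7]
width: 0.0872
```

Emit:
send_rows(commands=[{"translation": [0, 0, -0.1], "roll": 0, "fingers": 1}, {"translation": [0, 0, -0.2], "roll": 0, "fingers": 1}, {"translation": [0, 0.1, -0.25], "roll": 0, "fingers": 1}, {"translation": [0, 0.2, -0.3], "roll": 0, "fingers": 1}, {"translation": [0, 0.3, -0.3], "roll": 0, "fingers": 1}, {"translation": [0, 0.4, -0.3], "roll": 0, "fingers": 1}, {"translation": [0, 0.5, -0.3], "roll": 0, "fingers": 1}, {"translation": [0, 0.5, -0.3], "roll": 0, "fingers": 1}, {"translation": [0, 0.5, -0.3], "roll": 0, "fingers": 1}, {"translation": [0, 0.5, -0.3], "roll": 0, "fingers": 1}])

```text
time: 46.63
eef_pos: [0.475, 0.2273, 0.351]
orientation: [1.0, 0.0, 0.0, -0.0]
force: [-0.1, 0.3, 0.1]
width: 0.0879
```

Run:
```python
from h import *
s=bot.read_state(); e=s["eef_pos"]; print(s["time"],e.round(4),s["force"].round(1))
w=snap("wrist"); v=w[0].copy()
top=lambda p:np.r_[circ(*p,.155,.027),circ(*p,.155,.0155)]
for q in ((.5795,.1046),(.5795,.0106),(.5795,-.0831)): print("sleeve",*fit(w,top,q,(.006,.006)))
rod=lambda p:np.r_[circ(*p,.188,.014),circ(*p,.126,.022)]
print("rod",*fit(w,rod,(.4755,.377),(.01,.01)))
for u in projm(w,np.r_[rod((.4755,.377)),top((.579,.1048)),top((.5795,.0108)),top((.5795,-.0833))]): cv2.circle(v,tuple(np.round(u).astype(int)),0,(0,0,255),-1)
cv2.imwrite("pics/w12.png",v)
g=snap("side"); cv2.imwrite("pics/s12.png",cv2.resize(g[0][80:380,200:500],None,fx=2,fy=2))
for k,z in (("amber",0),("cup",0),("brush",0)):
    for d in bot.spot_point(k,"side")[:1]: print(k,ray(g,d["centre"],z).round(4))
```

```text
46.6333 [0.475  0.2273 0.351 ] [-0.1  0.3  0.1]
sleeve [0.5792 0.1049] 0.51
sleeve [0.5798 0.0108] 0.47
sleeve [ 0.5797 -0.083 ] 3.52
rod [0.4757 0.3763] 1.53
amber [0.3792 0.1147 0.    ]
cup [ 0.3969 -0.0816  0.    ]
brush [ 0.7589 -0.2531  0.    ]
```

View pics/w12.png

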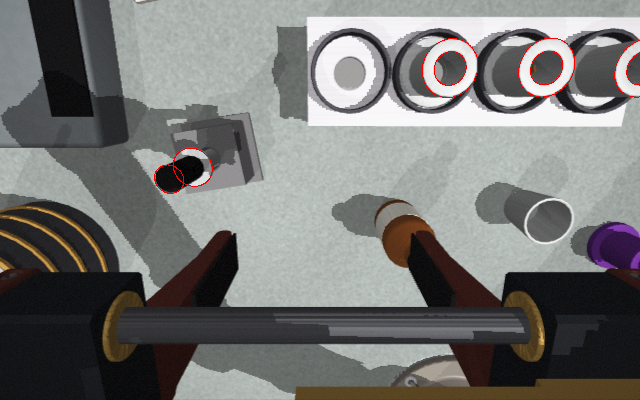

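View pics/s12.png

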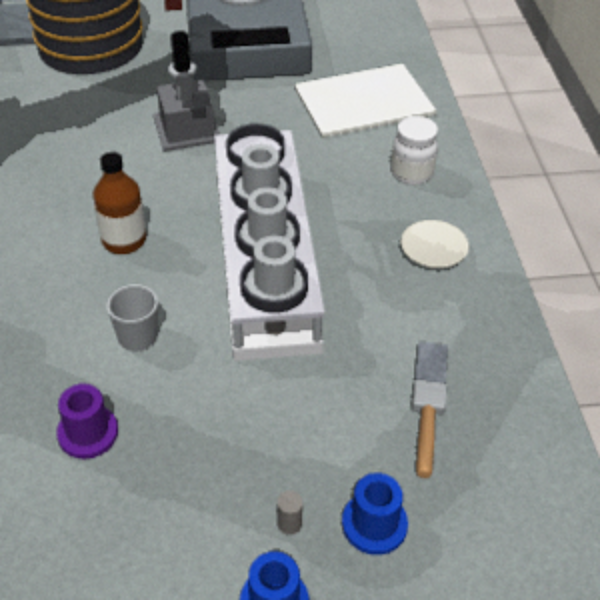

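The rod stands home, the sleeves are seated, and the bystanders have not moved. One last look straight down the bores.

Emit:
send_rows(commands=[{"translation": [0.02, 0.1, 0], "roll": 0, "fingers": 1}, {"translation": [0.04, 0.2, 0], "roll": 0, "fingers": 1}, {"translation": [0.06, 0.32, 0], "roll": 0, "fingers": 1}, {"translation": [0.08, 0.44, 0], "roll": 0, "fingers": 1}, {"translation": [0.1, 0.56, 0], "roll": 0, "fingers": 1}, {"translation": [0.1, 0.66, 0], "roll": 0, "fingers": 1}, {"translation": [0.1, 0.72, 0], "roll": 0, "fingers": 1}, {"translation": [0.1, 0.72, 0], "roll": 0, "fingers": 1}, {"translation": [0.1, 0.72, 0], "roll": 0, "fingers": 1}, {"translation": [0.1, 0.72, 0], "roll": 0, "fingers": 1}])

```text
time: 47.72
eef_pos: [0.5052, 0.0124, 0.3507]
orientation: [1.0, 0.001, -0.0, -0.0]
force: [0.2, 0.3, -0.4]
width: 0.0876
```

Run:
```python
from h import *
w=snap("wrist"); top=lambda p:np.r_[circ(*p,.155,.027),circ(*p,.155,.0155)]
for q in ((.5795,.1046),(.5795,.0106),(.5795,-.0831)): print("sleeve",*fit(w,top,q,(.006,.006)))
u=proj(w,(.5795,.0106,.155)).astype(int); print(u)
cv2.imwrite("pics/w13.png",cv2.resize(w[0][max(0,u[1]-70):u[1]+80,u[0]-140:u[0]+140],None,fx=2.8,fy=2.8))
```

```text
sleeve [0.5792 0.1049] 0.47
sleeve [0.5791 0.0109] 0.6
sleeve [ 0.5794 -0.0833] 0.57
[325  99]
```

View pics/w13.png

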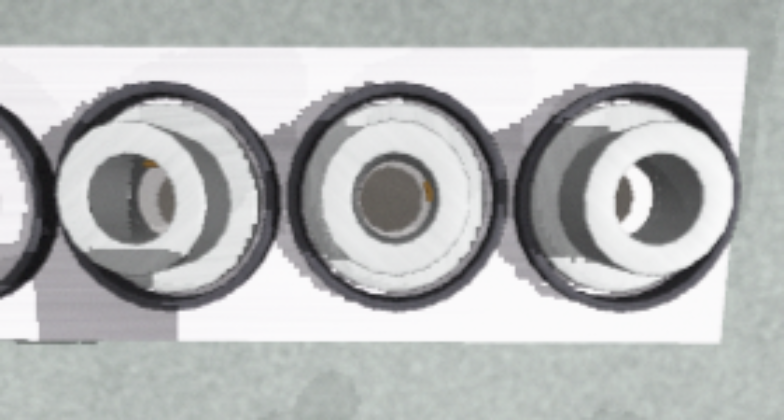

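```bash
python3 -c "
from bench import bot
print(bot.job_done())"
```

```text
the job is handed in; nothing more can be done
None
```

I stood the three grey sleeves that were present in rings 1, 2 and 3, pushed their cores out, returned the rod to its holder and handed the job in at about 48 s. The bare core and the blue and purple look-alikes were left alone.

**Sleeves:** the last wrist view puts all three within about 2 mm of their ring centres. I did not measure their height directly, but the pictures show them upright and fully down.

**Cores:**
- After each push, the force on the tool went back to the weight of the rod alone.
- The view down the bores shows ring 2's core standing on the tray floor (its apparent size puts its top at about 60 mm, where 54 mm is expected).
- A core also shows under ring 1, and the ring 1 and 3 bores look clear. I did not see ring 3's core in the tray itself.

**Rod:** it slid in freely until about 1.4 mm above home, was released there, and afterwards the pictures show it standing upright in the holder.

**Bystanders:** the final side-camera estimates put the amber bottle 12 mm, the cup 3 mm and the brush 2 mm from where they started. The arm never went near the bottle, so I take the 12 mm as an error in locating it.

**Checks that disagreed:** the side camera read positions about 3 mm off from the wrist camera, so I used the wrist values. A few fits failed where the part was out of view or partly hidden, and I ignored those.

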